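# Wind a screw eye home in a hanging shelf with a screwdriver as tommy bar

### The arm

A 6-joint arm with a two-finger parallel gripper is mounted at the origin on the work surface. World frame = base frame: x ahead of the robot, y to its left, z up, the work surface at z = 0. Lengths are in mm, angles in degrees, forces in N, time in s.
With the tool pointing down it reaches from about 300 to 850 mm from the base axis. Payload 4.2 kg.
Tool frame: the origin (TCP) lies on the centre line of the jaws, within the pads' length; the fingertips stand env.nose_length ahead of it and the grasp point (between the pads) lies 2 mm behind it (env.nose_length is the distance from the TCP to the fingertips, in mm); z points along the fingers, y is the direction in which the jaws open and shut (so a half turn about z gives the same grasp; the last joint's range is limited). The gripper opens to 91 mm and grips with 3 to 60 N. Pads are 32 mm wide; open, the fingers measure 118 mm over their backs; the gripper's body (76 mm by 178 mm) begins 60 mm behind the grasp point.
Start: joints at [-74.599, 18.312, 89.639, -0, 72.044, -1.146], TCP at [163.764, -551.204, 202.476] pointing down, gripper open.
Joint ranges: [-177.97, 177.97], [-48.28, 115.42], [12.27, 149.76], [-77.06, 257.06], [2.81, 150.46], [-146.56, 146.56]. Speed limits (degrees/s): [147.25, 147.25, 180, 180, 180, 180].

### API

Orientations are given as [roll, pitch, yaw] about the fixed x, y, z axes, in that order (R = Rz(yaw) Ry(pitch) Rx(roll)).
In Python, from workcell import env gives the robot as it stands. The module is installed in compiled form; this text tells all that it offers.
- The arm moves only by the tool jog_arm, never from a script. Its argument "deltas" is a list that holds one entry, the list of rows, each a list of 5 numbers: the shift along the tool's x, y, z in m, then the turn about the tool's z in degrees, then the finger opening in m, from 0 to 0.0912. A call has 1 to 20 rows; each row is the pose to reach, as a shift and turn from the pose commanded when the call began, along the tool's axes at that moment; what a row does not reach only later rows make up. A row lasts 1/12 s, in which the tool goes at most 41.7 mm and 7.16 degrees, less where a joint would pass 70% of its speed; a pose out of reach is approached as far as the arm can. A call with a gripper value outside its range is refused whole. The fingers move at their own pace and stop on an object; "grip_force" is the grip in N (left out, the last holds). Time passes only in rows, so rows that repeat a pose let the fingers close. It gives the time, the measured TCP pose, the force and the opening at its end, in the units of the state.
- env.state(): the state, without advancing time (a new reading comes with each control period).
- env.grab_frame(name): name is "scene" or "top" or "wrist"; returns the picture (400x640x3 uint8, red, green, blue); there is no depth.
- env.camera_params(name): a dict with "fx", "fy", "cx", "cy" (pixels), "xyz" and "orientation" of the camera in the world. Camera axes: x right, y down, z forward; pixel columns grow to the right and rows downward; lengths in mm; the calibration is good to about 2 mm. The wrist camera is an equidistant fisheye: a pixel r from the principal point sees the ray r / f radians off the axis. A picture is of the moment at which its call begins: read the wrist's pose just before it. camera_params takes no time and is no camera call; for the wrist camera it gives the pose at the moment of the call.
- env.job_done(): hands the job in, once; it reports no verdict.
Trained networks look in the newest picture that a camera, given by its name, has taken for a name from the list of things; names that differ only in an ending like _2 or _b are one class to them, and where a whole thing is asked for, a point or a joint stands for the part that bears it (a point fixed in the world has none). Each returns a list of dicts, best first, with "conf" (0 to 1); they miss things now and then, are a little off and sometimes report something else, mostly with a low value. They report only what shows in the picture. A call takes as long as a camera call. They do not tell look-alikes from the thing itself.
- env.look_for(camera, label): "xyz" ([x, y, z] in mm, in world coordinates, good to about 4 mm: the middle of the surface that is visible of it).
The state is a dict: "time_s": time; "qpos": joint angles; "qvel": joint speeds; "effort": joint torques, N m; "ee_pos": TCP position; "ee_rot": TCP orientation; "force": force on the tool from outside, world axes, zero at the start; "torque": the same for the moment, N m; "gripper_width": finger opening in mm.
Only numpy, scipy, OpenCV 4.12 (cv2) and the standard library are available. Lean on these libraries where they do the work, as an engineer would, in place of code of your own. Each camera call takes 0.05 s, during which the arm holds its last target.

### The job

The screw eye standing in the little plywood hanging shelf has only been started by hand: slide the screwdriver's shank through its loop as a bar and wind the eye clockwise (seen from above) until its collar sits snug on the wood, stopping as soon as you feel it tighten: wrenching on would strip the thread in the wood. Then draw the screwdriver out and lay it gently flat on the desk, and leave the notebook, the dish and the succulent where they are.

Things in the scene. Friction and masses are not known exactly. Their poses are not given: they have to be found in the camera images.
- shelf: Plywood plank 110 x 260 x 21 mm on a 140 x 290 x 2 mm rubber mat; it does not move. Origin: centre of the mat's underside, on the desk; x across the plank, y along it, z up; the wood's top is at z = 23 mm. Pilot holes (dark dots, 7 mm) at x = +-35, y = +-100 mm, one near each corner; the screw eye stands in one of them (which one varies), the others are empty.
- eye: Steel screw eye upright in the shelf. Origin: centre of its loop, on the screw's axis, 26 mm above the collar's underside. z: screw axis, up. x: level axis of the loop's opening; a rod goes through along it from either side alike. Round wire 7 mm thick, loop 15.5 mm inside, 30 mm outside. It only turns about z; any start heading. A level 10 mm rod skews some 0.7 rad in the loop before it turns the eye.
- eye_collar (a point): Centre of the underside of the eye's collar, a steel disc 22 mm across, 3 mm thick, 0.2 to 0.9 mm above the wood at the start: 0.5 to 1.8 rad of turn from home (clockwise from above drives it in, 3 mm a turn). It turns against a steady 0.12 N m and stays where left; when the collar meets the wood it stops hard. More than about 1 N m strips the thread.
- screwdriver: Flat-blade screwdriver, about 150 g, lying left or right of the shelf. Origin: on its axis where handle and shank meet, 13 mm above the desk as it lies. x along the shank to the tip. Handle: black plastic bar 26 x 26 mm, rounded edges, from x = -100 to 0 mm. Shank: round steel 10 mm thick, to x = 83 mm, then a flat blade 9 x 4 mm to x = 95 mm. Balances at about x = -13 mm.
- notebook: Black notebook 140 x 90 x 12 mm lying on the desk on the other side of the shelf from the screwdriver. Origin: centre of its underside. Bystander.
- dish: White dish 100 mm across, 22 mm high, beyond the shelf, holding the three other screw eyes. Origin: centre of its underside. Bystander.
- succulent: Succulent in a white pot 72 mm across, about 100 mm high in all, beyond the shelf. Origin: centre of its underside. Bystander.
Not all that is in view belongs to the job. There is more than one size of the screwdriver; the job needs the middle-sized.

How it is judged (in metres and radians):
On the way, in this order (a step that is already met when the one before it is completed fails the run):
1. the screwdriver's shank is through the loop of the eye (x of eye in the frame of screwdriver between 0.008 and 0.09 m and y of eye in the frame of screwdriver between -0.009 and 0.009 m and z of eye in the frame of screwdriver between -0.009 and 0.009 m), for 0.1 s.
2. the eye is wound home (collar within 0.1 mm of the wood) with the shank still through its loop (all of step 1 and z of eye_collar in the frame of shelf below 0.0231 m), for 0.1 s.
At the end, for the whole second after the job is handed in: The collar's underside is within 0.1 mm of the wood; the screwdriver is out of the eye and lies still on the desk, level within 0.1 rad, its origin 8 to 19 mm up; notebook, dish and succulent are within 20 mm of where they stood (z of eye_collar in the frame of shelf below 0.0231 m and height (world z) of screwdriver between 0.008 and 0.019 m and angle between screwdriver's own x axis and vertical between 1.47 and 1.67 rad and linear speed of screwdriver below 0.02 m/s and contact force between screwdriver and eye below 0.1 N and distance of each of notebook, dish, succulent from where it was at the start of the episode below 0.02 m); the robot touches nothing.
It fails at once if the eye is wrenched: shank and loop press on each other with over 120 N in all (about 1 N m of torque) (contact force between screwdriver and eye above 120 N).
It fails at once if the screwdriver is dropped (faster than 0.7 m/s while the fingers do not hold it) (linear speed of screwdriver above 0.7 m/s and contact force between the fingers and screwdriver below 0.1 N).
It fails at once if the notebook, the dish or the succulent is shifted by more than 20 mm (distance of any of notebook, dish, succulent from where it was at the start of the episode above 0.02 m).
It also fails if it takes over 72 s, if anything falls off the work surface, if the arm or the gripper's body presses on something with over 40 N, if the wrist force passes 120 N, or if a joint passes its speed limit or range.

## Working session

There is one attempt and no reset: what is moved stays moved. The work goes in short steps, Python scripts to look and compute and a tool call to move; the robot and the scene stay as the last step left them, time stands still between calls to the robot, and variables do not carry over. Pictures are saved under pics/ and viewed, and the job is handed in when it is done.

Besides the shell and the picture viewer there is one more tool, called after "Request:" in YAML: its name, and indented under it one key for each argument. jog_arm: Moves the arm, as the interface text tells. Its arguments: {"type":"object","properties":{"deltas":{"type":"array"},"grip_force":{"type":"number"}},"required":["deltas"]}

```bash
mkdir -p pics
python3 - <<'E'
from workcell import env
import cv2
print(env.state()); print(env.nose_length)
for n in("scene","top","wrist"):
    im=env.grab_frame(n); cv2.imwrite(f"pics/{n}0.png",im[:,:,::-1]); print(n,env.camera_params(n))
    for l in("shelf","eye","screwdriver","notebook","dish","succulent"):
        print(l,[( [round(float(v)) for v in d["xyz"]],round(float(d["conf"]),2)) for d in env.look_for(n,l)])
E
```

```text
{'time_s': 0.0, 'qpos': array([-7.45987705e+01,  1.83514862e+01,  8.97066982e+01,  2.96952544e-04,
        7.20421968e+01, -1.14810434e+00]), 'qvel': array([ 0.00471772,  0.02336234, -0.09128935,  0.09331726,  0.0830189 ,
        0.03247287]), 'effort': array([-2.79866465e-03, -4.12465131e+01, -2.31976640e+01,  7.24805100e-02,
        4.57319536e-02, -1.46857628e-04]), 'ee_pos': array([ 163.62677782, -550.68506562,  201.61985881]), 'ee_rot': array([-1.79899645e+02, -2.29359085e-03,  1.65492400e+01]), 'force': array([ 0.19023951, -0.82675458, -0.54332551]), 'torque': array([ 0.05897414, -0.01172156,  0.03338298]), 'gripper_width': 91.04072770778458}
17.0
scene {'fx': 383.6813620624389, 'fy': 383.6813620624389, 'cx': 320.8746095437109, 'cy': 198.9932705028873, 'xyz': array([1097.64068647, -668.96069099,  916.60065074]), 'orientation': array([-138.37622204,    0.24345951,   40.17183361])}
shelf [([538, -93, 22], 0.94)]
eye []
screwdriver [([797, -432, 36], 0.96), ([437, -346, 24], 0.6), ([407, -501, 20], 0.56)]
notebook [([492, 327, 16], 0.71)]
dish [([773, 181, 12], 0.58)]
succulent [([794, -150, 66], 0.92)]
top {'fx': 489.3972438103165, 'fy': 489.3972438103165, 'cx': 315.6191394724557, 'cy': 195.25801120284248, 'xyz': array([ 361.15613175,  -58.03687897, 1283.84493496]), 'orientation': array([-1.68254985e+02,  1.67909968e-01, -9.10410448e+01])}
shelf [([520, -66, 23], 0.58)]
eye []
screwdriver [([428, -336, 23], 0.8), ([394, -496, 21], 0.76), ([775, -423, 35], 0.74)]
notebook [([487, 336, 13], 0.56)]
dish [([778, 177, 10], 0.97)]
succulent [([772, -130, 73], 0.61)]
wrist {'fx': 309.70691628693146, 'fy': 309.70691628693146, 'cx': 321.2888543883781, 'cy': 205.8152942350436, 'xyz': array([ 244.57253002, -527.37454162,  384.60673983]), 'orientation': array([ 1.62694819e+02, -3.47724295e-02, -7.34169552e+01])}
shelf []
eye []
screwdriver [([361, -496, 19], 0.9)]
notebook []
dish []
succulent []
```

View pics/scene0.png

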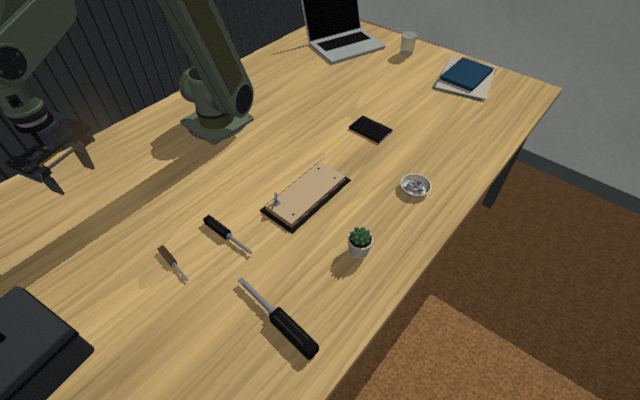

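View pics/top0.png

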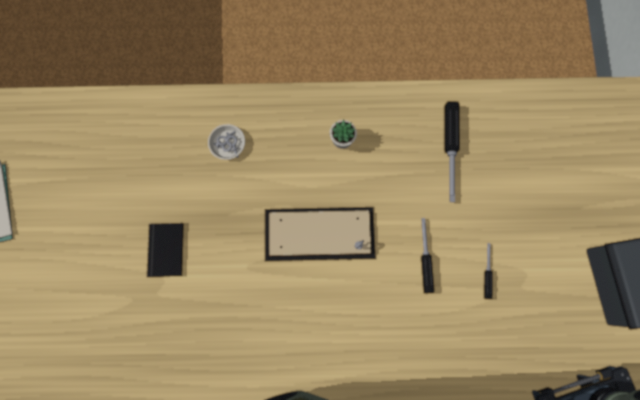

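View pics/wrist0.png

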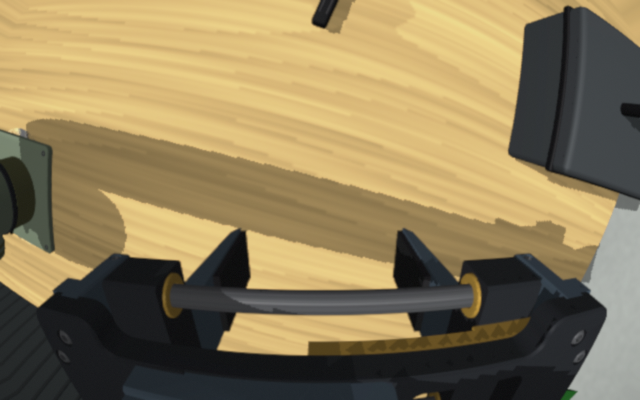

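```bash
cat > h.py <<'E'
from workcell import env
import cv2, numpy as np
from scipy.spatial.transform import Rotation as R
def Rm(o): return R.from_euler('xyz',o,degrees=True).as_matrix()
def ray(n,u,v,P=None):
    P=P or env.camera_params(n); a=(u-P['cx'])/P['fx']; b=(v-P['cy'])/P['fy']
    if n=='wrist':
        r=np.hypot(a,b); s=np.sin(r)/r if r>1e-9 else 1; d=np.array([a*s,b*s,np.cos(r)])
    else: d=np.array([a,b,1.])
    return np.array(P['xyz']),Rm(P['orientation'])@d
def pix2z(n,u,v,z,P=None):
    o,d=ray(n,u,v,P); return o+d*(z-o[2])/d[2]
def proj(n,p,P=None):
    P=P or env.camera_params(n); c=Rm(P['orientation']).T@(np.array(p,float)-P['xyz'])
    if n=='wrist':
        r=np.hypot(c[0],c[1]); t=np.arctan2(r,c[2]); q=c[:2]/r*t
    else: q=c[:2]/c[2]
    return np.array([P['cx']+P['fx']*q[0],P['cy']+P['fy']*q[1]])
def crop(im,name,u0,v0,w,h,k):
    cv2.imwrite(name,cv2.resize(im[v0:v0+h,u0:u0+w,::-1],None,fx=k,fy=k,interpolation=cv2.INTER_CUBIC))
E
python3 - <<'E'
from h import *
t=cv2.imread('pics/top0.png')[:,:,::-1]; s=cv2.imread('pics/scene0.png')[:,:,::-1]
crop(t,'pics/t1.png',255,195,190,105,4); crop(s,'pics/s1.png',190,155,170,110,4)
E
```

```text
(no output)
```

View pics/t1.png

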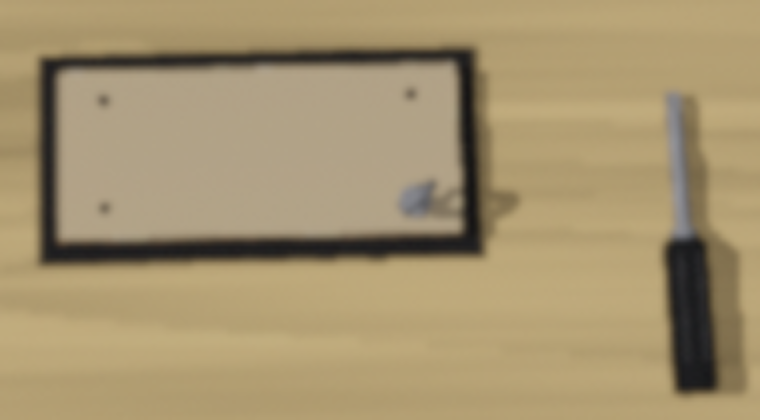

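View pics/s1.png

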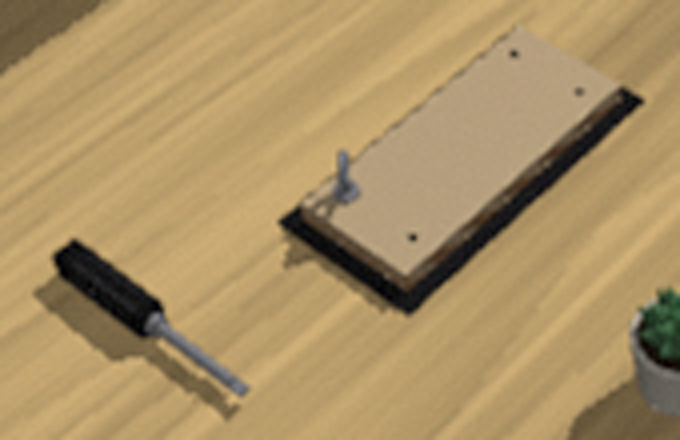

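Run:
```python
from h import *
for (x,y) in [(103,100),(410,94),(104,208)]:
    print(pix2z('top',255+x/4,195+y/4,23))
for (x,y) in [(514,54),(579,92),(412,238)]:
    print('s',pix2z('scene',190+x/4,155+y/4,23))
print('collar s',pix2z('scene',190+344/4,155+192/4,25)); print('collar t',pix2z('top',255+410/4,195+206/4,25))
for n,pts in (('top',[(695,390),(686,240),(672,95)]),):
    for x,y in pts: print('drv',pix2z(n,255+x/4,195+y/4,13))
for x,y in [(70,255),(153,323),(242,388)]: print('drv s',pix2z('scene',190+x/4,155+y/4,13))
```

```text
[559.21789031  32.89536277  23.        ]
[ 559.4433019  -167.06416255   23.        ]
[488.91551544  32.50906951  23.        ]
s [488.19088226  34.71792558  23.        ]
s [558.0228903   34.76850583  23.        ]
s [ 558.48611849 -166.22406086   23.        ]
collar s [ 488.30145076 -167.46802461   25.        ]
collar t [ 486.36624288 -164.30099236   25.        ]
drv [ 367.22530268 -342.43241522   13.        ]
drv [ 462.31424325 -342.81888104   13.        ]
drv [ 557.15035733 -339.7296254    13.        ]
drv s [ 365.94792233 -338.55206228   13.        ]
drv s [ 462.55324109 -340.05529973   13.        ]
drv s [ 553.70892369 -337.02692816   13.        ]
```

```bash
cat >> h.py <<'E'
def delta(x,y,z,yaw):
    s=env.state(); p=s['ee_pos']; M=Rm(s['ee_rot']); d=M.T@(np.array([x,y,z])-p)
    t=-((yaw-s['ee_rot'][2]+180)%360-180)
    print('t',round(s['time_s'],2),'delta m',np.round(d/1000,4),'turn',round(t,2),'q',np.round(s['qpos'],1)); return d,t
E
python3 -c "
from h import *
delta(433,-341,150,1)"
```

```text
t 1.05 delta m [ 0.3179 -0.1248  0.0525] turn 15.55 q [-74.6  18.3  89.6  -0.   72.   -1.1]
```

Request:
jog_arm:
  deltas:
    - [[0.106,-0.042,0.017,5,0.06],[0.212,-0.083,0.035,10,0.06],[0.318,-0.125,0.052,15.5,0.06],[0.318,-0.125,0.052,15.5,0.06],[0.318,-0.125,0.052,15.5,0.06],[0.318,-0.125,0.052,15.5,0.06],[0.318,-0.125,0.052,15.5,0.06],[0.318,-0.125,0.052,15.5,0.06],[0.318,-0.125,0.052,15.5,0.06],[0.318,-0.125,0.052,15.5,0.06],[0.318,-0.125,0.052,15.5,0.06],[0.318,-0.125,0.052,15.5,0.06],[0.318,-0.125,0.052,15.5,0.06]]

```text
time_s: 2.13
ee_pos: [432.0, -341.9, 150.8]
ee_rot: [180.0, -0.0, 0.9]
force: [-0.1, -0.6, 0.5]
gripper_width: 60.2
```

Run:
```python
from h import *
P=env.camera_params('wrist'); im=env.grab_frame('wrist'); cv2.imwrite('pics/w2.png',im[:,:,::-1]); print(env.state()['ee_pos'],env.state()['ee_rot'],P)
import pickle; pickle.dump(P,open('w2.pkl','wb'))
for p in [(363,-341,13),(433,-341,13),(463,-341,13),(558,-339,13),(489,-167,49.5)]: print(p,proj('wrist',p,P))
```

```text
[ 432.02774486 -341.93649294  150.79542535] [ 1.79964129e+02 -1.05352035e-02  9.31471615e-01] {'fx': 309.70691628693146, 'fy': 309.70691628693146, 'cx': 321.2888543883781, 'cy': 205.8152942350436, 'xyz': array([ 516.32932385, -340.73941987,  332.89936784]), 'orientation': array([ 1.62705211e+02, -6.29940574e-02, -8.90201132e+01])}
(363, -341, 13) [318.91167821 250.74099033]
(433, -341, 13) [319.86781532 191.2439257 ]
(463, -341, 13) [320.32786843 163.48678991]
(558, -339, 13) [319.92374868  72.19100156]
(489, -167, 49.5) [149.55877345 145.83896567]
```

View pics/w2.png

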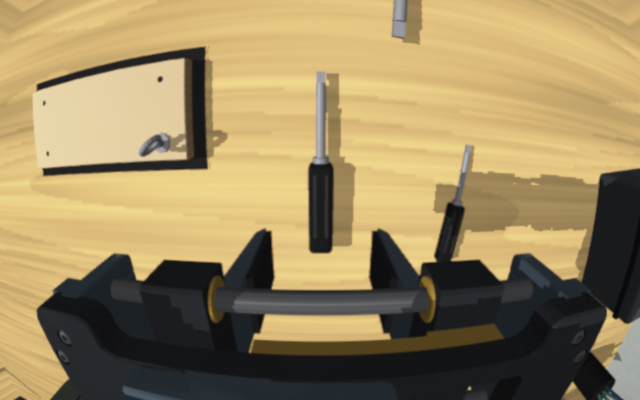

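Request:
jog_arm:
  deltas:
    - [[0,0,0.035,0,0.06],[0,0,0.07,0,0.06],[0,0,0.1,0,0.06],[0,0,0.12,0,0.06],[0,0,0.13,0,0.06],[0,0,0.13,0,0.06],[0,0,0.13,0,0.06],[0,0,0.13,0,0.015],[0,0,0.13,0,0.015],[0,0,0.13,0,0.015],[0,0,0.13,0,0.015],[0,0,0.13,0,0.015],[0,0,0.13,0,0.015],[0,0,0.13,0,0.015]]
  grip_force: 45

```text
time_s: 3.35
ee_pos: [433.1, -340.8, 20.6]
ee_rot: [180.0, -0.0, 1.1]
force: [-0.1, -0.0, 0.1]
gripper_width: 16.9
```

Request:
jog_arm:
  deltas:
    - [[0,0,0,0,0.012],[0,0,0,0,0.012],[0,0,0,0,0.012],[0,0,0,0,0.012]]
  grip_force: 45

```text
time_s: 3.68
ee_pos: [433.0, -340.8, 20.4]
ee_rot: [180.0, 0.0, 1.0]
force: [0.4, 0.5, 1.2]
gripper_width: 12.0
```

Run:
```python
from h import *
P=env.camera_params('wrist'); im=env.grab_frame('wrist'); cv2.imwrite('pics/w3.png',im[:,:,::-1]); print(env.state())
for p in [(463,-341,13),(558,-339,13),(489,-167,49.5)]: print(p,proj('wrist',p,P))
```

```text
{'time_s': 3.7333, 'qpos': array([-3.94017141e+01,  2.63990354e+01,  1.06599698e+02, -2.45313322e-03,
        4.70037206e+01,  4.95541635e+01]), 'qvel': array([-0.08277615,  0.06069717, -0.10593737, -0.08055439,  0.16479604,
       -0.07673239]), 'effort': array([ 3.76903801e-03, -4.27391624e+01, -1.72458959e+01,  5.67380316e-02,
       -3.45584087e-02, -8.02659827e-06]), 'ee_pos': array([ 432.98596909, -340.81185099,   20.40758141]), 'ee_rot': array([-1.79999773e+02,  3.03164064e-03,  1.04579534e+00]), 'force': array([-0.57858712,  1.01983983, -0.2753112 ]), 'torque': array([ 0.01411893, -0.00141543, -0.00033947]), 'gripper_width': 11.943392104788005}
(463, -341, 13) [321.75394439 198.75615232]
(558, -339, 13) [321.44498284  46.78290131]
(489, -167, 49.5) [ 60.22226286 173.28508671]
```

View pics/w3.png

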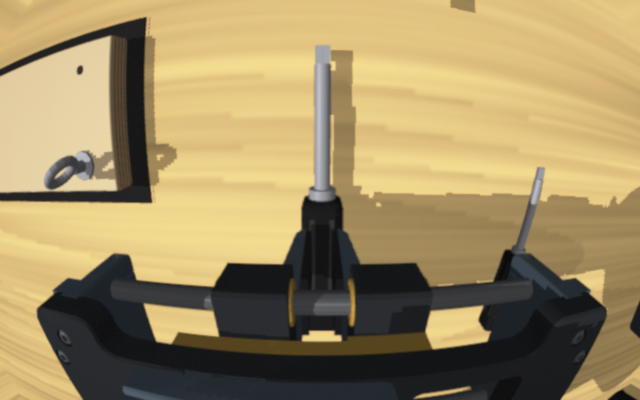

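Run:
```python
from h import *
t=cv2.imread('pics/w3.png')[:,:,::-1]; t=np.clip(t.astype(int)*2,0,255).astype('uint8')
crop(t,'pics/w3c.png',220,180,200,170,4)
im=env.grab_frame('scene');cv2.imwrite('pics/s3.png',im[:,:,::-1]);crop(im,'pics/s3c.png',150,150,180,140,4)
```

```text
(no output)
```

View pics/w3c.png

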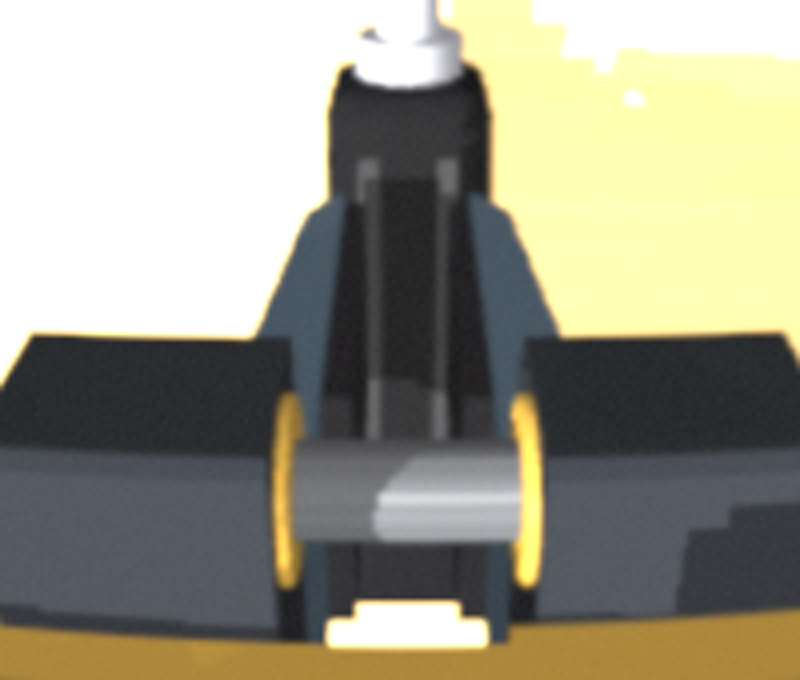

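View pics/s3c.png

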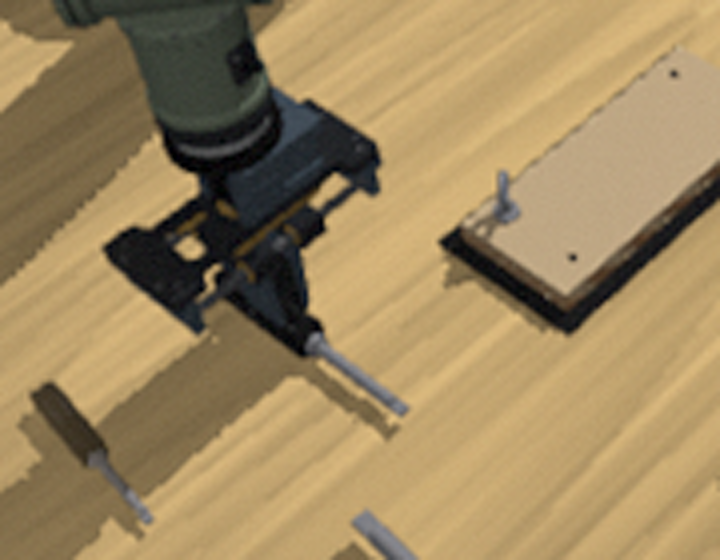

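Request:
jog_arm:
  deltas:
    - [[0,0,0,0,0.0],[0,0,0,0,0.0],[0,0,0,0,0.0],[0,0,0,0,0.0]]
  grip_force: 45

```text
time_s: 4.12
ee_pos: [433.0, -340.8, 20.5]
ee_rot: [180.0, 0.0, 1.0]
force: [0.3, 1.3, -0.1]
gripper_width: 0.4
```

Run:
```python
from h import *
im=env.grab_frame('wrist');cv2.imwrite('pics/w4.png',im[:,:,::-1]);t=np.clip(im.astype(int)*2,0,255).astype('uint8')
crop(t,'pics/w4c.png',220,180,200,170,4)
```

```text
(no output)
```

View pics/w4c.png

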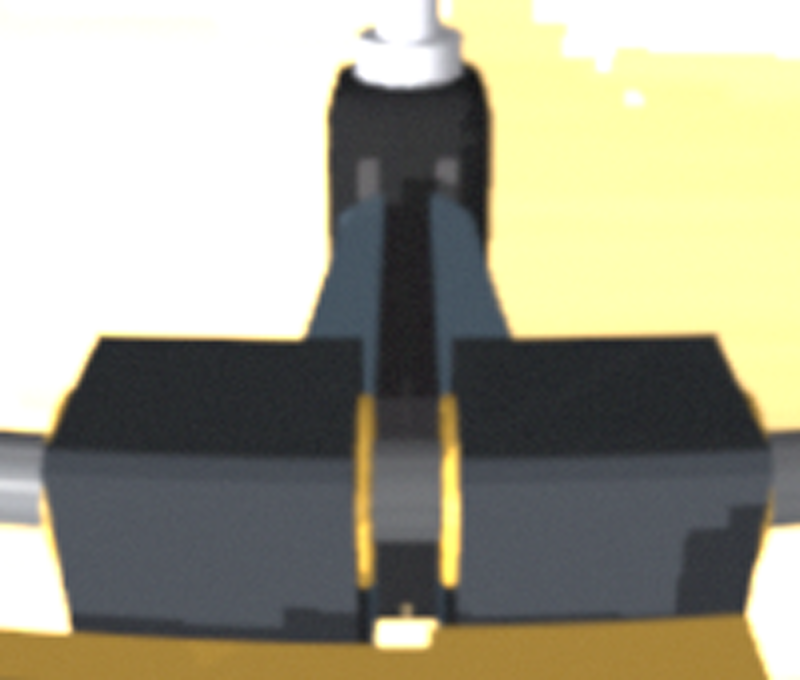

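Run:
```python
from h import *
P=env.camera_params('wrist');print(P['xyz'],P['orientation'],env.state()['ee_pos'])
for z in (3.5,20,26,40,50):
  print(z,[proj('wrist',(433+dx,-341,z),P).round(1) for dx in (-16,0,16,30)])
P=env.camera_params('scene')
for z in (3.5,20,26,40,50):
  print(z,[proj('scene',(433+dx,-341,z),P).round(1) for dx in (-16,0,16,30)])
im=env.grab_frame('scene'); crop(np.clip(im.astype(int)*2,0,255).astype('uint8'),'pics/s4c.png',185,190,80,70,9)
im=env.grab_frame('top'); crop(np.clip(im.astype(int)*2,0,255).astype('uint8'),'pics/t4c.png',370,195,120,110,6)
print([ (d['conf'],d['xyz']) for d in env.look_for('scene','screwdriver')])
```

```text
[ 517.30531448 -339.60544008  202.57406983] [ 1.62703204e+02 -2.89172044e-02 -8.89172179e+01] [ 432.98463442 -340.821872     20.45224424]
3.5 [array([320.4, 256.9]), array([320.9, 236.4]), array([321.3, 214.7]), array([321.7, 194.8])]
20 [array([320.4, 267.9]), array([320.8, 246.3]), array([321.3, 223.2]), array([321.7, 201.9])]
26 [array([320.4, 272.3]), array([320.8, 250.3]), array([321.3, 226.7]), array([321.8, 204.8])]
40 [array([320.3, 283.5]), array([320.8, 260.5]), array([321.3, 235.5]), array([321.8, 212.2])]
50 [array([320.3, 292.4]), array([320.8, 268.7]), array([321.3, 242.7]), array([321.8, 218.3])]
3.5 [array([218.5, 229.9]), array([222. , 232.6]), array([225.6, 235.5]), array([228.7, 238. ])]
20 [array([217.3, 226.5]), array([220.9, 229.3]), array([224.5, 232.1]), array([227.7, 234.6])]
26 [array([216.9, 225.2]), array([220.5, 228. ]), array([224.1, 230.9]), array([227.3, 233.4])]
40 [array([215.9, 222.3]), array([219.5, 225.1]), array([223.1, 227.9]), array([226.4, 230.4])]
50 [array([215.2, 220.1]), array([218.8, 222.9]), array([222.5, 225.8]), array([225.7, 228.3])]
[(0.77, [795.0, -433.3, 39.9]), (0.72, [406.4, -501.7, 19.2]), (0.52, [458.7, -345.5, 18.8]), (0.32, [494.7, -167.7, 38.3]), (0.18, [495.5, 329.3, 18.1])]
```

View pics/s4c.png

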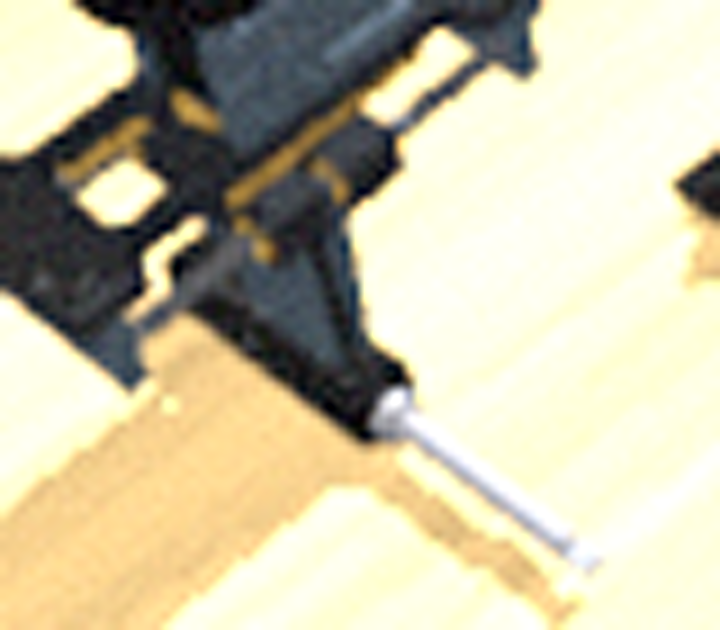

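View pics/t4c.png

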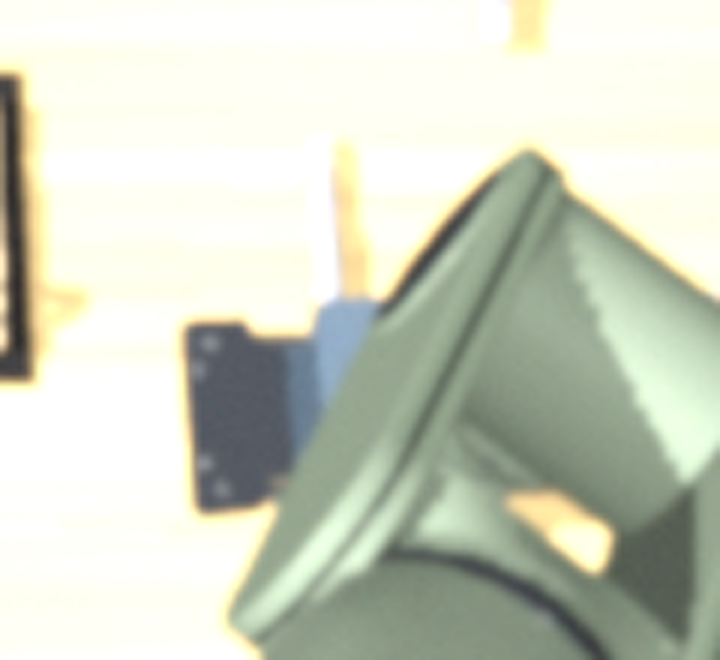

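Run:
```python
from h import *
import pickle
P=pickle.load(open('w2.pkl','rb'))
for dz in (-17,-10,0,10,20):
  print(dz,[proj('wrist',(432+dx,-342+30+e,150.8+dz),P).round(1) for dx in (-16,0,16) for e in (0,10)])
im=cv2.imread('pics/w2.png')[:,:,::-1];crop(np.clip(im.astype(int)*3,0,255).astype('uint8'),'pics/w2c.png',200,200,120,140,5)
```

```text
-17 [array([278.7, 256. ]), array([265.1, 255.5]), array([277.9, 235.6]), array([263.9, 235.2]), array([277.2, 214. ]), array([262.9, 213.7])]
-10 [array([277.5, 260.4]), array([263.5, 259.9]), array([276.6, 239.5]), array([262.2, 239.1]), array([275.8, 217.4]), array([261. , 217.1])]
0 [array([275.6, 267.2]), array([261. , 266.7]), array([274.6, 245.7]), array([259.5, 245.2]), array([273.7, 222.6]), array([258.2, 222.3])]
10 [array([273.6, 274.6]), array([258.3, 274. ]), array([272.4, 252.3]), array([256.6, 251.8]), array([271.3, 228.4]), array([255.1, 228. ])]
20 [array([271.4, 282.6]), array([255.5, 281.9]), array([270. , 259.7]), array([253.5, 259.1]), array([268.7, 234.8]), array([251.7, 234.3])]
```

View pics/w2c.png

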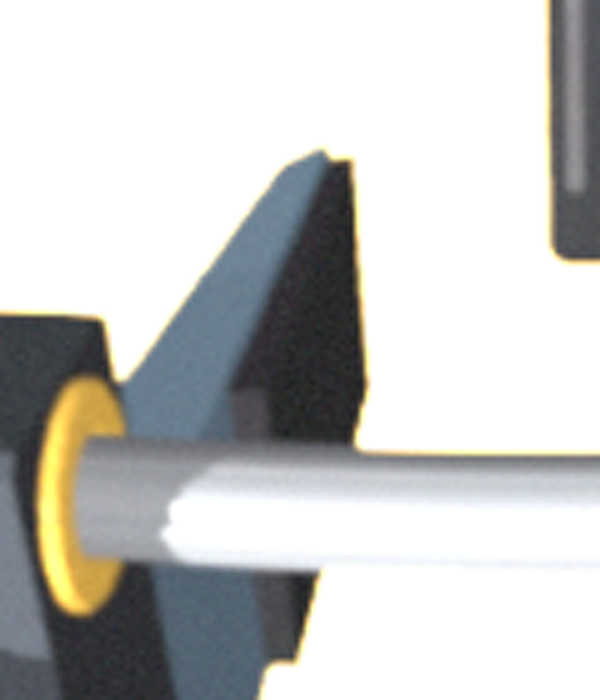

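Request:
jog_arm:
  deltas:
    - [[0,0,0,0,0.06],[0,0,0,0,0.06],[0,0,0,0,0.06],[0,0,0,0,0.06],[0,0,0,0,0.06],[0,0,0,0,0.06],[0,0,0,0,0.06],[0,0,0.005,0,0.06],[0,0,0.01,0,0.06],[0,0,0.013,0,0.06],[0,0,0.015,0,0.06],[0,0,0.015,0,0.06],[0,0,0.015,0,0.06]]

```text
time_s: 5.4
ee_pos: [432.9, -340.8, 5.2]
ee_rot: [-180.0, 0.0, 1.0]
force: [0.8, 0.8, -0.1]
gripper_width: 60.3
```

Run:
```python
from h import *
P=env.camera_params('wrist');im=env.grab_frame('wrist');crop(np.clip(im.astype(int)*2,0,255).astype('uint8'),'pics/w5c.png',220,180,200,140,4);print(env.state()['ee_pos'],env.state()['force'],env.state()['torque'])
print([ (d['conf'],d['xyz']) for d in env.look_for('wrist','screwdriver')])
```

```text
[ 433.06299064 -340.86730525    5.39698281] [-0.00144011 -0.04291382 -0.05279906] [ 0.03994568 -0.02330655  0.00578076]
[(0.93, [456.7, -342.1, 22.6]), (0.77, [459.7, -502.7, 13.8])]
```

View pics/w5c.png

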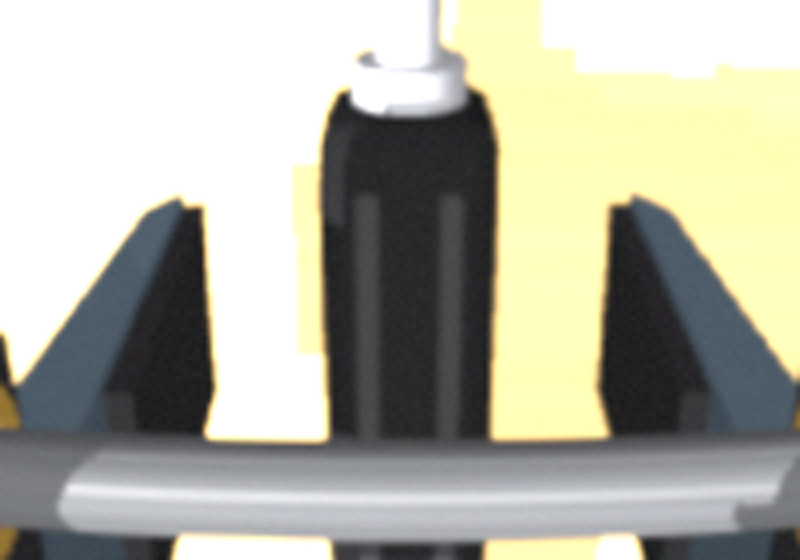

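Request:
jog_arm:
  deltas:
    - [[0,0,0.004,0,0.06],[0,0,0.008,0,0.06],[0,0,0.01,0,0.06],[0,0,0.011,0,0.06],[0,0,0.012,0,0.06],[0,0,0.012,0,0.06]]

```text
time_s: 6.0
ee_pos: [432.9, -340.8, -6.8]
ee_rot: [-180.0, 0.0, 1.0]
force: [-0.1, 0.7, 0.7]
gripper_width: 60.0
```

Request:
jog_arm:
  deltas:
    - [[0,0,0,0,0.015],[0,0,0,0,0.015],[0,0,0,0,0.015],[0,0,0,0,0.015],[0,0,0,0,0.015],[0,0,0,0,0.015],[0,0,0,0,0.015],[0,0,0,0,0.015]]
  grip_force: 45

```text
time_s: 6.67
ee_pos: [433.0, -340.9, -6.5]
ee_rot: [180.0, -0.0, 1.0]
force: [0.4, -0.4, 1.3]
gripper_width: 25.7
```

Request:
jog_arm:
  deltas:
    - [[0,0,-0.01,0,0.015],[0,0,-0.025,0,0.015],[0,0,-0.045,0,0.015],[0,0,-0.06,0,0.015],[0,0,-0.07,0,0.015],[0,0,-0.07,0,0.015],[0,0,-0.07,0,0.015]]

```text
time_s: 7.25
ee_pos: [433.0, -340.8, 63.8]
ee_rot: [180.0, -0.0, 1.0]
force: [0.6, -0.3, -1.2]
gripper_width: 25.7
```

```bash
python3 -c "
from h import *
print(env.state()['force'],env.state()['torque'],env.state()['gripper_width'])
delta(395,-284,63.5,51)"
```

```text
[ 0.59295652 -0.32482627 -1.19240021] [-0.0016952   0.09120619  0.01910083] 25.704019519342538
t 7.25 delta m [-0.0369 -0.0575  0.0002] turn -49.95 q [-39.4  23.3 104.   -0.   52.6  49.6]
```

Request:
jog_arm:
  deltas:
    - [[-0.007,-0.01,0,-6,0.015],[-0.013,-0.02,0,-12,0.015],[-0.019,-0.03,0,-18,0.015],[-0.025,-0.04,0,-24,0.015],[-0.031,-0.048,0,-30,0.015],[-0.037,-0.0575,0,-36,0.015],[-0.037,-0.0575,0,-42,0.015],[-0.037,-0.0575,0,-47,0.015],[-0.037,-0.0575,0,-50,0.015],[-0.037,-0.0575,0,-50,0.015],[-0.037,-0.0575,0,-50,0.015],[-0.037,-0.0575,0,-50,0.015]]

```text
time_s: 8.25
ee_pos: [394.6, -283.7, 62.9]
ee_rot: [-179.9, 0.0, 51.0]
force: [-1.1, -0.4, -1.3]
gripper_width: 25.9
```

Run:
```python
from h import *
import pickle
P=env.camera_params('wrist');im=env.grab_frame('wrist');cv2.imwrite('pics/w6.png',im[:,:,::-1]);pickle.dump(P,open('w6.pkl','wb'))
e=np.array([489,-167,49.5]);b=im[:,:,::-1].copy()
for p in [e,e-[0,0,26]]: print(proj('wrist',p,P))
crop(im,'pics/w6c.png',240,20,160,140,5)
print(env.state()['ee_pos'],env.state()['ee_rot'])
```

```text
[321.21205068  11.43270619]
[321.25141955  22.57049478]
[ 394.70037901 -283.83869787   63.00093015] [-1.79947514e+02  5.01207325e-03  5.09908444e+01]
```

View pics/w6c.png

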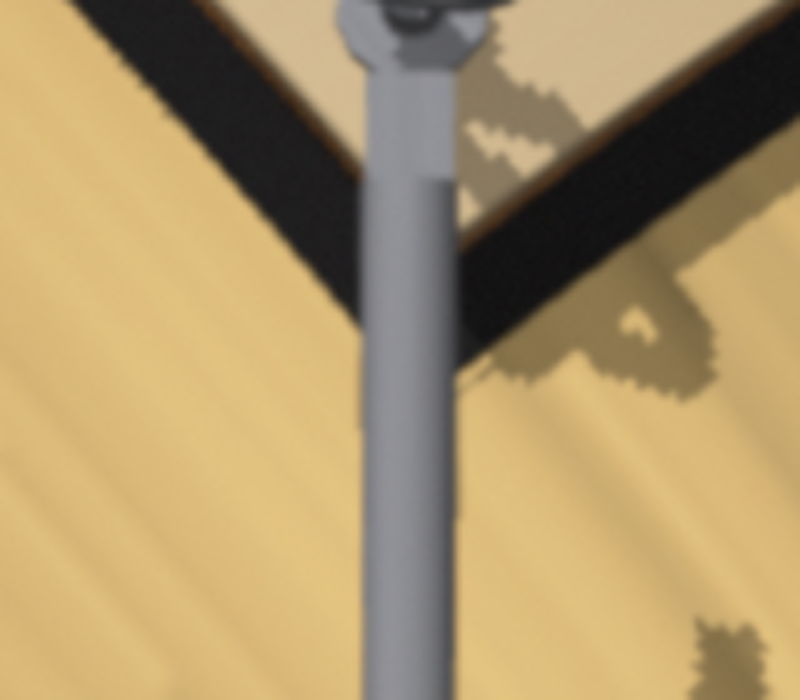

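View pics/w6.png

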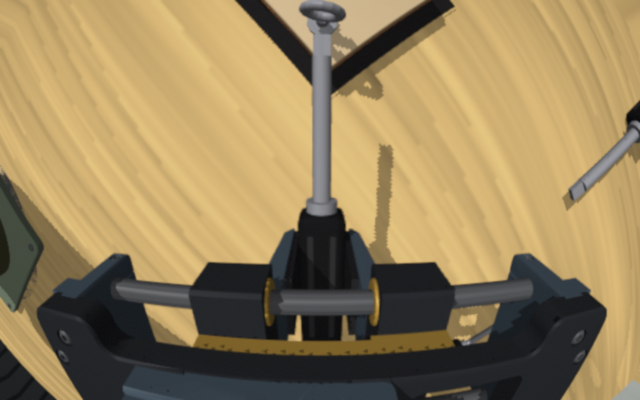

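```bash
cat > fit.py <<'E'
from h import *
from scipy.optimize import minimize
def torus(x,y,z,h):
    th=np.linspace(0,2*np.pi,60,endpoint=False); ph=np.linspace(0,2*np.pi,10,endpoint=False)
    T,Pp=np.meshgrid(th,ph); r=11.25+3.5*np.cos(Pp); a=np.array([np.cos(h),np.sin(h),0]); b=np.array([-np.sin(h),np.cos(h),0])
    return (np.array([x,y,z])+ (r*np.cos(T))[...,None]*b+(r*np.sin(T))[...,None]*np.array([0,0,1])+(3.5*np.sin(Pp))[...,None]*a)
def rend(n,P,x,y,z,h,box,k):
    u0,v0,w,hh=box; m=np.zeros((hh*k,w*k),np.uint8)
    p=torus(x,y,z,h); q=np.array([[ (proj(n,c,P)-[u0-.5,v0-.5])*k for c in row] for row in p])
    n1,n2=q.shape[:2]
    for i in range(n1):
        for j in range(n2):
            quad=np.array([q[i,j],q[(i+1)%n1,j],q[(i+1)%n1,(j+1)%n2],q[i,(j+1)%n2]]); cv2.fillConvexPoly(m,np.round(quad).astype(np.int32),255)
    return m
def show(n,im,P,par,box,k,name):
    m=rend(n,P,*par,box,k); u0,v0,w,h=box
    big=cv2.resize(im[v0:v0+h,u0:u0+w,::-1],None,fx=k,fy=k,interpolation=cv2.INTER_CUBIC)
    c,_=cv2.findContours(m,cv2.RETR_LIST,cv2.CHAIN_APPROX_NONE); o=big.copy(); cv2.drawContours(o,c,-1,(0,0,255),1)
    cv2.imwrite(name,np.hstack([big,o]))
E
python3 - <<'E'
from fit import *
import pickle
im=cv2.imread('pics/w2.png')[:,:,::-1]; P=pickle.load(open('w2.pkl','rb')); box=(125,120,60,45)
bl=[]
for hd in (35,50,65):
    show('wrist',im,P,(489,-167,49.5,np.radians(hd)),box,6,'pics/x.png'); bl.append(cv2.imread('pics/x.png'))
cv2.imwrite('pics/f2.png',np.vstack(bl)[:, :])
im=cv2.imread('pics/w6.png')[:,:,::-1]; P=pickle.load(open('w6.pkl','rb')); box=(290,0,65,35)
bl=[]
for hd in (35,50,65):
    show('wrist',im,P,(489,-167,49.5,np.radians(hd)),box,6,'pics/x.png'); bl.append(cv2.imread('pics/x.png'))
cv2.imwrite('pics/f6.png',np.vstack(bl))
E
```

```text
(no output)
```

View pics/f2.png

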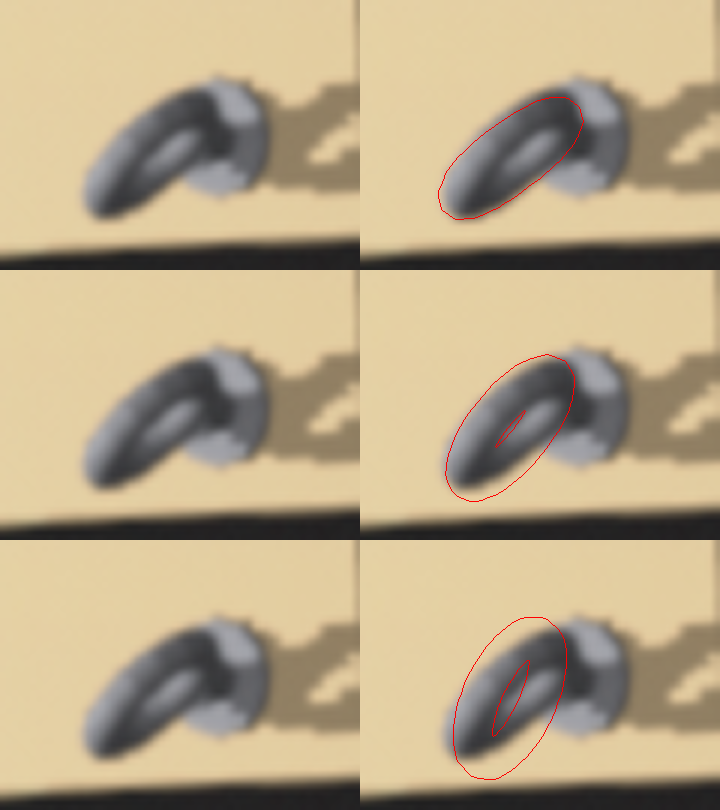

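View pics/f6.png

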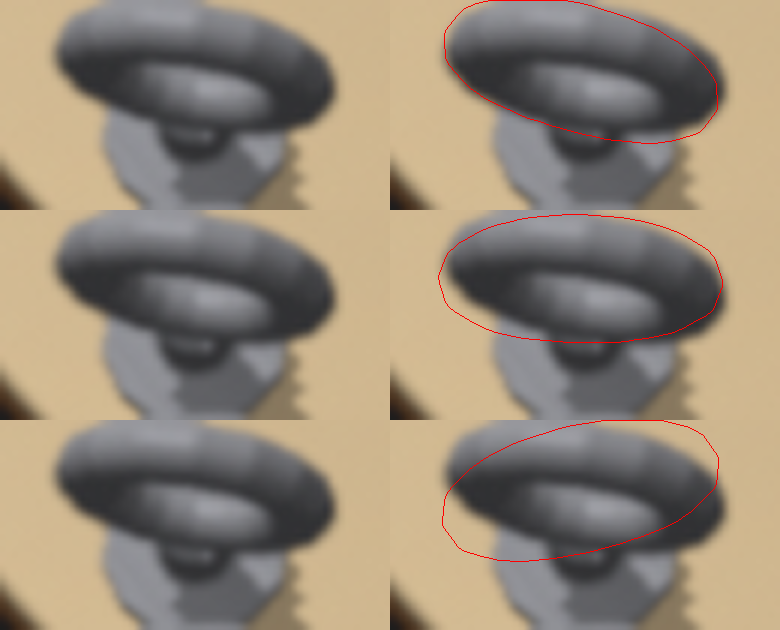

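```bash
python3 -c "
from h import *
delta(614.6,-76.1,93,216)"
```

```text
t 8.3 delta m [ 0.2998  0.0401 -0.0301] turn -165.01 q [-37.1  18.4 112.4  -0.   49.3   1.9]
```

Request:
jog_arm:
  deltas:
    - [[0,0,-0.015,0,0.015],[0,0,-0.03,-5,0.015],[0.02,0.003,-0.03,-11,0.015],[0.045,0.006,-0.03,-17,0.015],[0.07,0.01,-0.03,-23,0.015],[0.095,0.013,-0.03,-29,0.015],[0.12,0.016,-0.03,-35,0.015],[0.145,0.019,-0.03,-41,0.015],[0.17,0.023,-0.03,-47,0.015],[0.195,0.026,-0.03,-53,0.015],[0.22,0.03,-0.03,-59,0.015],[0.245,0.033,-0.03,-65,0.015],[0.27,0.036,-0.03,-71,0.015],[0.29,0.039,-0.03,-77,0.015],[0.3,0.04,-0.03,-83,0.015],[0.3,0.04,-0.03,-89,0.015],[0.3,0.04,-0.03,-95,0.015],[0.3,0.04,-0.03,-101,0.015],[0.3,0.04,-0.03,-105,0.015],[0.3,0.04,-0.03,-105,0.015]]

```text
time_s: 9.97
ee_pos: [614.5, -75.8, 93.0]
ee_rot: [-180.0, -0.0, 156.1]
force: [-0.3, 0.1, -1.8]
gripper_width: 25.6
```

Request:
jog_arm:
  deltas:
    - [[0,0,0,-6,0.015],[0,0,0,-12,0.015],[0,0,0,-18,0.015],[0,0,0,-24,0.015],[0,0,0,-30,0.015],[0,0,0,-36,0.015],[0,0,0,-42,0.015],[0,0,0,-48,0.015],[0,0,0,-54,0.015],[0,0,0,-58,0.015],[0,0,0,-60,0.015],[0,0,0,-60,0.015],[0,0,0,-60,0.015]]

```text
time_s: 11.05
ee_pos: [614.6, -75.9, 93.3]
ee_rot: [180.0, -0.0, -144.1]
force: [0.8, 0.2, -2.1]
gripper_width: 25.5
```

Run:
```python
from fit import *
import pickle
delta(614.6,-76.1,64,216)
P=env.camera_params('wrist');im=env.grab_frame('wrist');cv2.imwrite('pics/w7.png',im[:,:,::-1]);pickle.dump(P,open('w7.pkl','wb'))
print(proj('wrist',(489.2,-167.2,49.5),P),env.state()['ee_pos'],env.state()['ee_rot'],env.state()['gripper_width'])
```

```text
t 11.05 delta m [ 0.0001 -0.0002  0.0293] turn -0.11 q [  -8.1   27.    92.5    0.    60.5 -134. ]
[320.80398881  19.48660273] [614.53891668 -75.85197743  93.26685611] [ 1.79987466e+02 -1.54524808e-02 -1.44078300e+02] 25.682838559931078
```

View pics/w7.png

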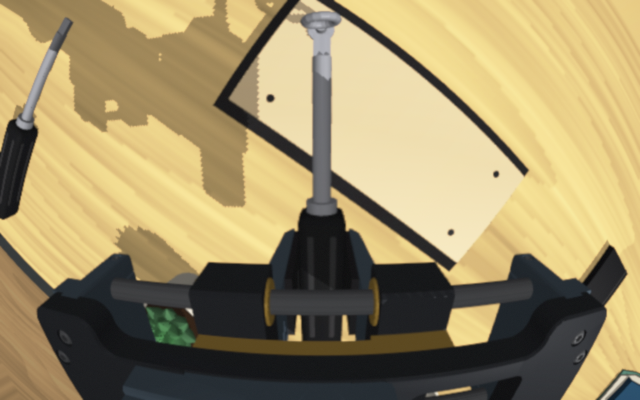

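Run:
```python
from fit import *
import pickle
im=cv2.imread('pics/w7.png')[:,:,::-1]; P=pickle.load(open('w7.pkl','rb')); box=(290,2,65,35)
bl=[]
for hd in (36,40,44):
    show('wrist',im,P,(489.2,-167.2,49.5,np.radians(hd)),box,6,'pics/x.png'); bl.append(cv2.imread('pics/x.png'))
cv2.imwrite('pics/f7.png',np.vstack(bl))
# holes check of camera calibration
s=(0,0)
for p in [(559.3,-167.2,23),(559.2,33,23),(488.9,33,23)]: print(proj('wrist',p,P))
for d in (30,60,110): 
    a=np.radians(-144.1); print(d,proj('wrist',(614.54+d*np.cos(a),-75.85+d*np.sin(a),93.3+19.5),P))
crop(im,'pics/w7c.png',250,0,200,150,4)
```

```text
[269.84990045  97.31096051]
[450.34487601 232.13072   ]
[495.92512364 173.74768441]
30 [321.41604929 213.85728686]
60 [321.4523963  160.12281829]
110 [321.50973887  65.60760443]
```

View pics/f7.png

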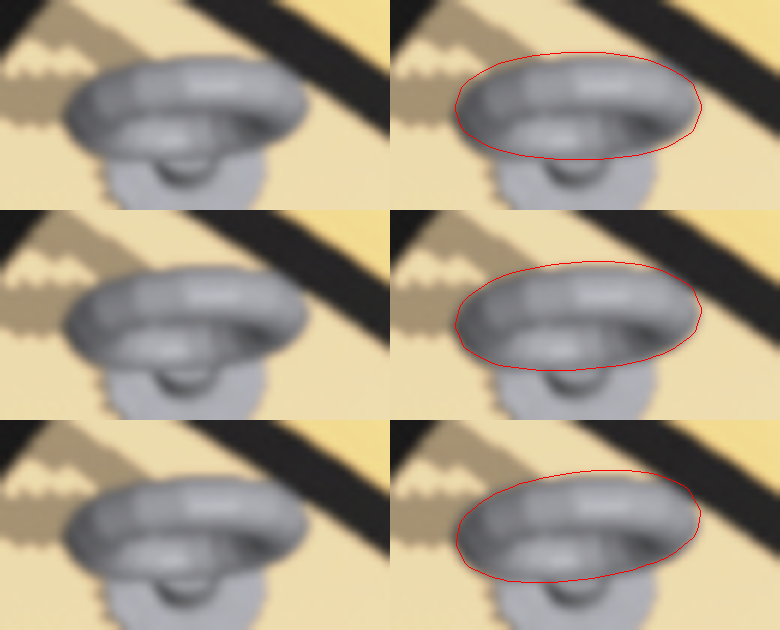

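View pics/w7c.png

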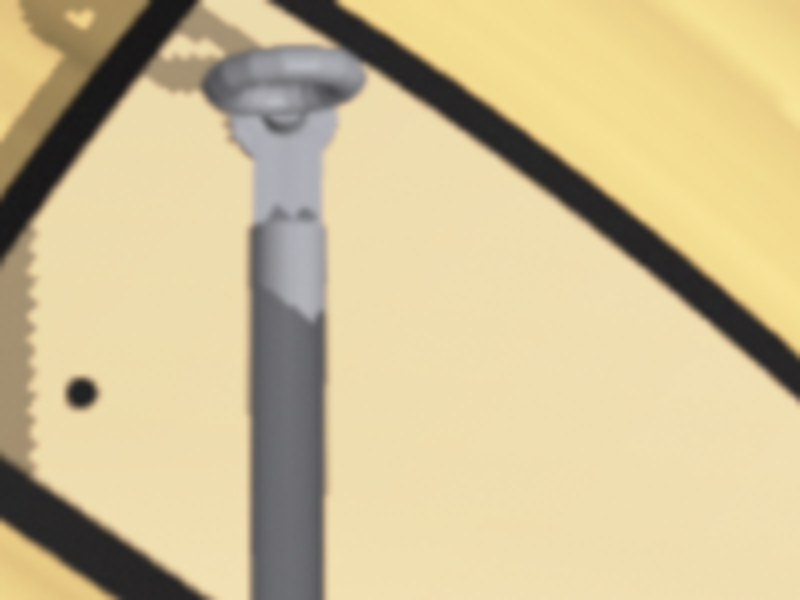

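Request:
jog_arm:
  deltas:
    - [[0,0,0.02,0,0.015],[0,0,0.04,0,0.015],[0,0,0.055,0,0.015],[0,0,0.063,0,0.015],[0,0,0.063,0,0.015],[0,0,0.063,0,0.015],[0,0,0.063,0,0.015]]

```text
time_s: 11.68
ee_pos: [615.6, -76.0, 31.5]
ee_rot: [-179.9, 0.1, -144.0]
force: [-0.2, 0.2, -1.6]
gripper_width: 26.0
```

Run:
```python
from fit import *
s=env.state(); print(s['ee_pos'],s['ee_rot'],s['force'],s['torque'])
P=env.camera_params('wrist');im=env.grab_frame('wrist');cv2.imwrite('pics/w8.png',im[:,:,::-1]);crop(im,'pics/w8c.png',270,0,100,130,5)
a=np.radians(s['ee_rot'][2]); t=s['ee_pos']
for d in (30,113,125): print(d,proj('wrist',(t[0]+d*np.cos(a),t[1]+d*np.sin(a),t[2]+19.5),P),proj('scene',(t[0]+d*np.cos(a),t[1]+d*np.sin(a),t[2]+19.5)))
print(proj('wrist',(489.2,-167.2,49.5),P),proj('scene',(489.2,-167.2,49.5)))
im=env.grab_frame('scene');cv2.imwrite('pics/s8.png',im[:,:,::-1]);crop(im,'pics/s8c.png',240,150,110,90,7)
```

```text
[615.62138501 -76.01438548  31.49868159] [-1.79910063e+02  8.52432854e-02 -1.43976447e+02] [-0.24231804  0.15711111 -1.63048848] [ 0.09168217 -0.15159693  0.02664399]
30 [321.29081489 213.92436081] [316.87147592 199.74307698]
113 [321.39171636  60.06763783] [289.51194391 198.33345281]
125 [321.40600186  38.12768711] [285.57292797 198.13050592]
[322.58268958 -13.59211146] [275.5332381  197.79129059]
```

View pics/w8c.png

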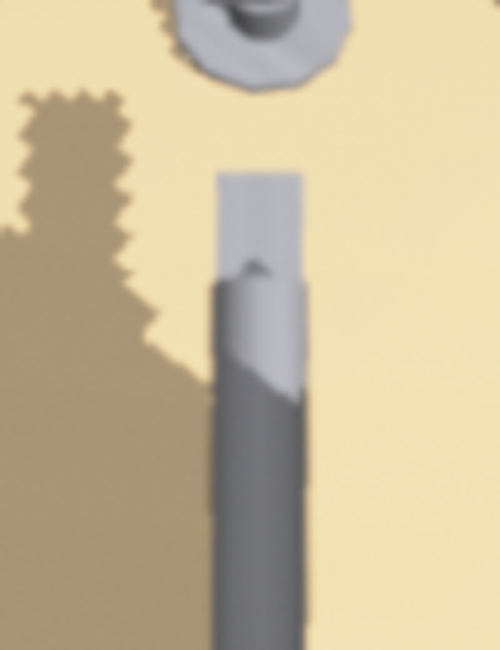

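View pics/s8c.png

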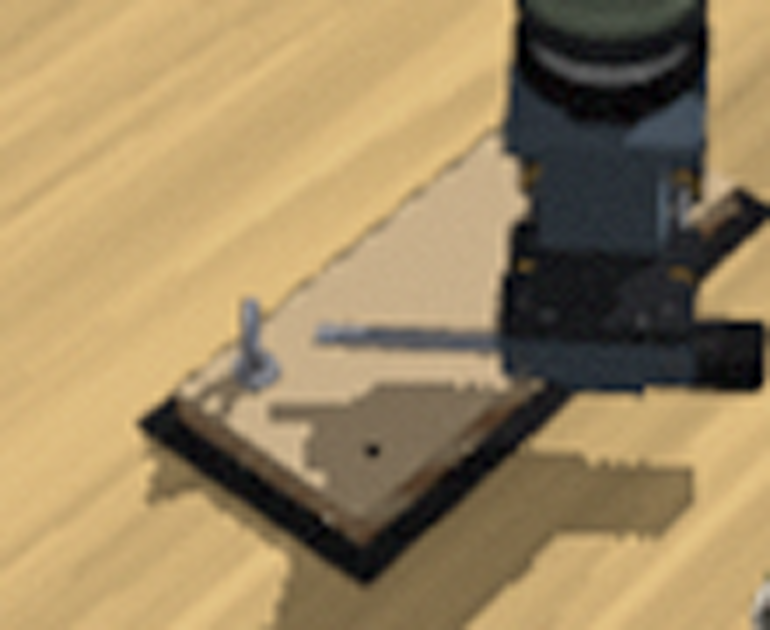

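```bash
python3 -c "
from h import *
print(env.state()['ee_pos'],env.state()['ee_rot'])
a=np.radians(216); c=np.array([489.2,-167.2])
for L in (110,77): delta(*(c-L*np.array([np.cos(a),np.sin(a)])),30,216)"
```

```text
[615.5885168  -75.98525321  31.65717946] [-1.79900960e+02  9.57757203e-02 -1.43967931e+02]
t 11.78 delta m [0.0459 0.0005 0.0016] turn 0.03 q [  -8.1   30.6   96.4   -0.    52.9 -134.1]
t 11.78 delta m [0.0789 0.0005 0.0015] turn 0.03 q [  -8.1   30.6   96.4   -0.    52.9 -134.1]
```

Request:
jog_arm:
  deltas:
    - [[0.004,0,0.001,0,0.015],[0.01,0.0005,0.001,0,0.015],[0.015,0.0005,0.001,0,0.015],[0.015,0.0005,0.001,0,0.015],[0.015,0.0005,0.001,0,0.015]]

```text
time_s: 12.2
ee_pos: [601.9, -84.6, 29.6]
ee_rot: [-180.0, 0.0, -144.0]
force: [0.3, 0.3, -1.6]
gripper_width: 25.8
```

```bash
python3 -c "
from h import *
s=env.state();print(s['ee_pos'],s['ee_rot'],s['force'],s['torque'],s['qvel'])
a=np.radians(216); c=np.array([489.2,-167.2])
for L in (110,77): delta(*(c-L*np.array([np.cos(a),np.sin(a)])),30,216)
im=env.grab_frame('wrist');cv2.imwrite('pics/w9.png',im[:,:,::-1]);crop(im,'pics/w9c.png',270,0,100,130,5)
"
```

```text
[601.88391957 -84.63665395  29.62841976] [-1.79993383e+02  5.17409815e-03 -1.43997850e+02] [ 0.26494665  0.33592572 -1.59581842] [ 0.18657805 -0.16101498 -0.00440404] [ 0.36318015  0.24966292 -0.71616129  0.08075095 -0.07467925 -0.00842999]
t 12.2 delta m [ 0.0297 -0.0006 -0.0004] turn 0.0 q [  -9.1   29.9   98.2   -0.    52.  -135.1]
t 12.2 delta m [ 0.0627 -0.0006 -0.0004] turn 0.0 q [  -9.1   29.9   98.2   -0.    52.  -135.1]
```

View pics/w9c.png

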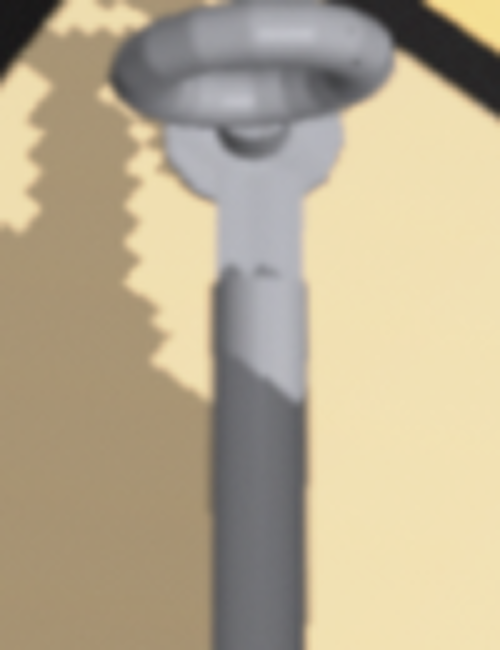

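Request:
jog_arm:
  deltas:
    - [[0.003,-0.0006,-0.0004,0,0.015],[0.007,-0.0006,-0.0004,0,0.015],[0.012,-0.0006,-0.0004,0,0.015],[0.017,-0.0006,-0.0004,0,0.015],[0.022,-0.0006,-0.0004,0,0.015],[0.026,-0.0006,-0.0004,0,0.015],[0.026,-0.0006,-0.0004,0,0.015]]

```text
time_s: 12.83
ee_pos: [580.6, -100.6, 29.8]
ee_rot: [180.0, -0.0, -144.0]
force: [-0.1, 0.5, -1.9]
gripper_width: 25.4
```

```bash
python3 -c "
from h import *
s=env.state();print(s['ee_pos'],s['ee_rot'],s['force'],s['torque'],s['qvel'])
a=np.radians(216); c=np.array([489.2,-167.2])
for L in (110,77): delta(*(c-L*np.array([np.cos(a),np.sin(a)])),30,216)
im=env.grab_frame('wrist');cv2.imwrite('pics/w10.png',im[:,:,::-1]);crop(im,'pics/w10c.png',270,20,100,130,5)
"
```

```text
[ 580.55984381 -100.59122133   29.83214863] [ 1.79973339e+02 -4.20975369e-02 -1.43992512e+02] [-0.07578619  0.54353575 -1.90008532] [ 0.19633301 -0.13534855  0.05131005] [ 0.54696951  0.29726331 -0.86891014  0.42325683 -0.17491642  0.3360963 ]
t 12.83 delta m [ 0.0031 -0.0002 -0.0002] turn 0.01 q [ -10.9   28.5  100.7   -0.    50.8 -136.9]
t 12.83 delta m [ 0.0361 -0.0002 -0.0001] turn 0.01 q [ -10.9   28.5  100.7   -0.    50.8 -136.9]
```

View pics/w10c.png

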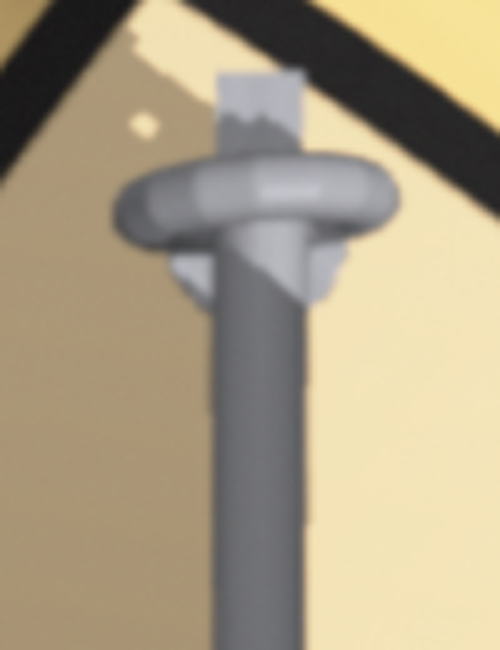

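Request:
jog_arm:
  deltas:
    - [[0.004,-0.0002,0,0,0.015],[0.009,-0.0002,0,0,0.015],[0.014,-0.0002,0,0,0.015],[0.019,-0.0002,0,0,0.015],[0.024,-0.0002,0,0,0.015],[0.029,-0.0002,0,0,0.015],[0.033,-0.0002,0,0,0.015],[0.035,-0.0002,0,0,0.015],[0.035,-0.0002,0,0,0.015],[0.035,-0.0002,0,0,0.015]]

```text
time_s: 13.72
ee_pos: [553.5, -120.9, 29.9]
ee_rot: [-180.0, 0.0, -144.0]
force: [-0.3, -0.4, -1.6]
gripper_width: 25.7
```

```bash
cat >> h.py <<'E'
C=np.array([489.2,-167.2])
def arc(total,step,L=77,z=30.0):
    """rows rotating clockwise (world yaw decreasing) about C, in tool frame"""
    s=env.state(); M=Rm(s['ee_rot']); y0=s['ee_rot'][2]; out=[]
    for k in range(1,int(round(total/step))+1):
        a=np.radians(y0-k*step); t=np.array([*(C-L*np.array([np.cos(a),np.sin(a)])),z])
        d=M.T@(t-s['ee_pos']); out.append([round(v/1000,4) for v in d]+[k*step])
    print('yaw',round(y0,2),'t',round(s['time_s'],2),'q6',round(s['qpos'][5],1))
    for o in out: print([float(v) for v in o])
def ft():
    s=env.state(); p=s['ee_pos'];
    r=np.array([*(C-p[:2])]); f=s['force']; 
    print('F',f.round(2),'T',s['torque'].round(3),'M about eye (if T at TCP)',round(float(s['torque'][2]-(r[0]*f[1]-r[1]*f[0])/1000),3),'pos',p.round(1),'yaw',round(s['ee_rot'][2],1))
E
python3 -c "
from h import *
ft(); arc(36,4)"
```

```text
F [-0.33 -0.42 -1.58] T [ 0.127 -0.104  0.016] M about eye (if T at TCP) 0.004 pos [ 553.5 -120.9   29.9] yaw -144.0
yaw -143.97 t 13.72 q6 -139.5
[0.0024, -0.005, -0.0001, 4.0]
[0.003, -0.0103, -0.0001, 8.0]
[0.0039, -0.0156, -0.0001, 12.0]
[0.0052, -0.0208, -0.0001, 16.0]
[0.0069, -0.0259, -0.0001, 20.0]
[0.0089, -0.0309, -0.0001, 24.0]
[0.0112, -0.0358, -0.0001, 28.0]
[0.0139, -0.0404, -0.0001, 32.0]
[0.0169, -0.0449, -0.0001, 36.0]
```

Request:
jog_arm:
  deltas:
    - [[0.0006,-0.005,0,4,0.015],[0.001,-0.0103,0,8,0.015],[0.002,-0.0156,0,12,0.015],[0.0032,-0.0208,0,16,0.015],[0.005,-0.0259,0,20,0.015],[0.007,-0.0309,0,24,0.015],[0.0095,-0.0358,0,28,0.015],[0.012,-0.0404,0,32,0.015],[0.012,-0.0404,0,32,0.015],[0.012,-0.0404,0,32,0.015]]

```text
time_s: 14.55
ee_pos: [567.7, -160.5, 29.8]
ee_rot: [180.0, 0.0, -175.9]
force: [0.8, 0.9, -1.7]
gripper_width: 25.8
```

```bash
python3 -c "
from h import *
ft(); arc(30,3,L=79)
im=env.grab_frame('wrist');cv2.imwrite('pics/w11.png',im[:,:,::-1]);crop(im,'pics/w11c.png',250,40,140,130,5)"
```

```text
F [ 0.81  0.94 -1.71] T [ 0.082 -0.193  0.004] M about eye (if T at TCP) 0.072 pos [ 567.7 -160.5   29.8] yaw -175.9
yaw -175.87 t 14.55 q6 -111.0
[-0.0002, -0.0052, -0.0002, 3.0]
[0.0002, -0.0093, -0.0002, 6.0]
[0.0007, -0.0134, -0.0002, 9.0]
[0.0015, -0.0175, -0.0002, 12.0]
[0.0024, -0.0215, -0.0002, 15.0]
[0.0036, -0.0254, -0.0002, 18.0]
[0.005, -0.0293, -0.0002, 21.0]
[0.0066, -0.0332, -0.0002, 24.0]
[0.0083, -0.0369, -0.0002, 27.0]
[0.0103, -0.0405, -0.0002, 30.0]
```

View pics/w11c.png

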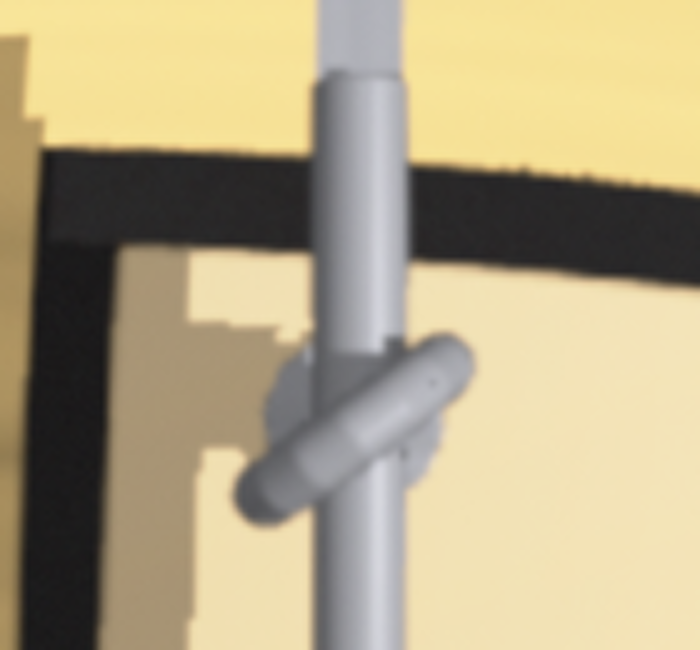

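Request:
jog_arm:
  deltas:
    - [[0,-0.0043,0,3,0.015],[0.0003,-0.0085,0,6,0.015],[0.0007,-0.0127,0,9,0.015],[0.0015,-0.0169,0,12,0.015],[0.0024,-0.021,0,15,0.015],[0.0036,-0.025,0,18,0.015],[0.005,-0.029,0,21,0.015],[0.0066,-0.033,0,24,0.015],[0.0066,-0.033,0,24,0.015]]

```text
time_s: 15.35
ee_pos: [562.8, -193.3, 29.6]
ee_rot: [179.9, -0.1, 160.0]
force: [-0.2, 1.7, -1.4]
gripper_width: 25.6
```

```bash
python3 -c "
from h import *
ft(); arc(30,3,L=79)
im=env.grab_frame('wrist');cv2.imwrite('pics/w12.png',im[:,:,::-1]);crop(im,'pics/w12c.png',250,40,140,130,5)"
```

```text
F [-0.16  1.68 -1.41] T [ 0.375 -0.189 -0.041] M about eye (if T at TCP) 0.079 pos [ 562.8 -193.3   29.6] yaw 160.0
yaw 160.01 t 15.35 q6 -90.2
[-0.0008, -0.0047, -0.0004, 3.0]
[-0.0005, -0.0089, -0.0004, 6.0]
[0.0001, -0.013, -0.0004, 9.0]
[0.0008, -0.017, -0.0004, 12.0]
[0.0018, -0.0211, -0.0004, 15.0]
[0.003, -0.025, -0.0004, 18.0]
[0.0043, -0.0289, -0.0004, 21.0]
[0.0059, -0.0327, -0.0004, 24.0]
[0.0077, -0.0365, -0.0004, 27.0]
[0.0097, -0.0401, -0.0004, 30.0]
```

View pics/w12c.png

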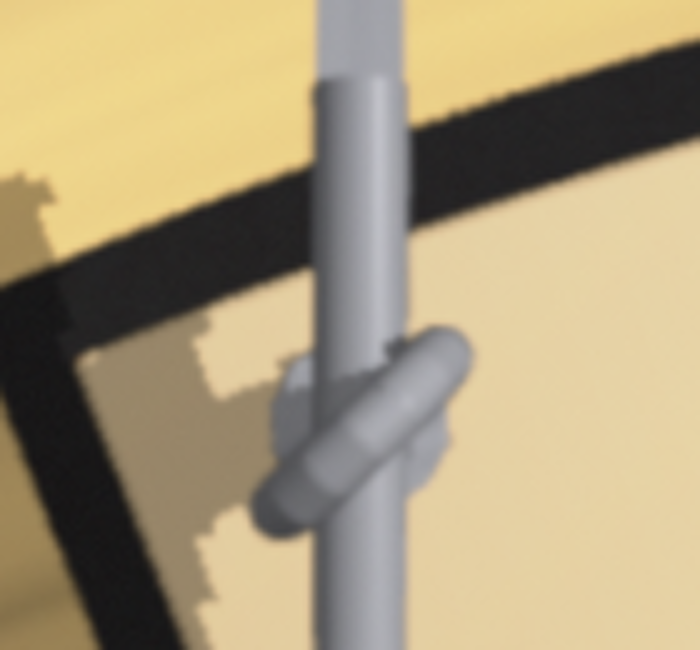

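Request:
jog_arm:
  deltas:
    - [[0,-0.0021,0,1.5,0.015],[0,-0.0042,0,3,0.015],[0.0003,-0.0063,0,4.5,0.015],[0.0005,-0.0084,0,6,0.015]]
  grip_force: 25

```text
time_s: 15.73
ee_pos: [559.6, -201.1, 29.6]
ee_rot: [180.0, -0.1, 153.9]
force: [-1.1, 3.9, -3.2]
gripper_width: 26.0
```

```bash
python3 -c "
from h import *
ft(); arc(3,1,L=79)"
```

```text
F [-1.12  3.86 -3.18] T [ 0.773 -0.208 -0.132] M about eye (if T at TCP) 0.102 pos [ 559.6 -201.1   29.6] yaw 153.9
yaw 153.9 t 15.73 q6 -84.8
[-0.0009, -0.0019, -0.0004, 1.0]
[-0.0009, -0.0033, -0.0004, 2.0]
[-0.0008, -0.0047, -0.0004, 3.0]
```

Request:
jog_arm:
  deltas:
    - [[0,-0.0007,0,1,0.015],[0,-0.0018,0,2,0.015]]

```text
time_s: 15.9
ee_pos: [558.4, -203.2, 29.6]
ee_rot: [-180.0, -0.1, 152.0]
force: [-3.4, 1.8, -3.2]
gripper_width: 25.9
```

```bash
python3 -c "
from h import *
ft(); arc(3,1,L=79)
im=env.grab_frame('wrist');cv2.imwrite('pics/w13.png',im[:,:,::-1]);crop(im,'pics/w13c.png',250,40,140,130,5)
"
```

```text
F [-3.39  1.79 -3.23] T [0.479 0.034 0.058] M about eye (if T at TCP) 0.059 pos [ 558.4 -203.2   29.6] yaw 152.0
yaw 151.98 t 15.9 q6 -83.1
[-0.0009, -0.0021, -0.0004, 1.0]
[-0.0009, -0.0035, -0.0004, 2.0]
[-0.0008, -0.0049, -0.0004, 3.0]
```

View pics/w13c.png

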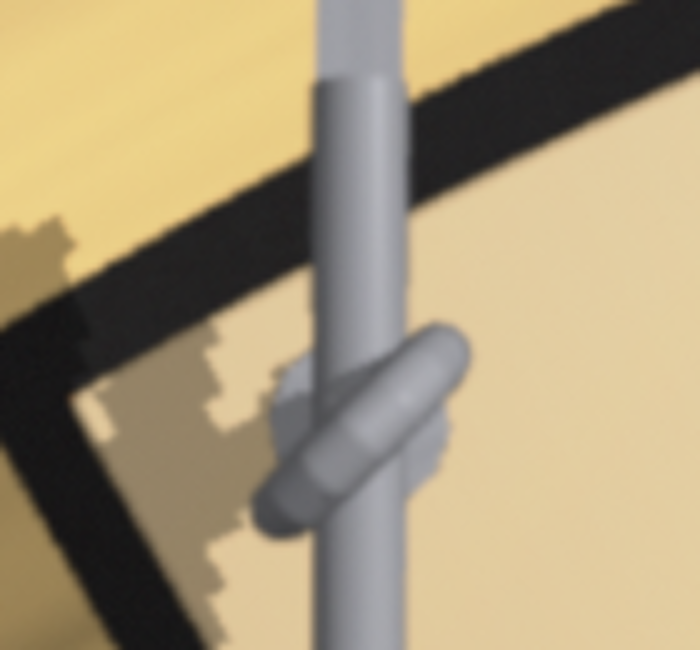

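Request:
jog_arm:
  deltas:
    - [[0,-0.0014,0,1,0.015],[0,-0.0028,0,2,0.015],[0.0001,-0.0041,0,3,0.015]]

```text
time_s: 16.2
ee_pos: [556.5, -206.8, 29.6]
ee_rot: [-180.0, -0.1, 149.0]
force: [-2.0, 2.6, -4.0]
gripper_width: 25.6
```

```bash
python3 -c "
from h import *
ft()"
```

```text
F [-2.    2.6  -4.02] T [ 0.477  0.168 -0.024] M about eye (if T at TCP) 0.072 pos [ 556.5 -206.8   29.6] yaw 149.0
```

Request:
jog_arm:
  deltas:
    - [[0,-0.0014,0,1,0.015],[0,-0.0027,0,2,0.015],[0.0001,-0.0041,0,3,0.015]]

```text
time_s: 16.45
ee_pos: [554.3, -210.3, 29.6]
ee_rot: [-180.0, -0.1, 146.0]
force: [-3.1, 3.0, -4.2]
gripper_width: 25.7
```

```bash
python3 -c "
from h import *
ft()"
```

```text
F [-3.09  2.98 -4.22] T [0.544 0.248 0.024] M about eye (if T at TCP) 0.084 pos [ 554.3 -210.3   29.6] yaw 146.0
```

Request:
jog_arm:
  deltas:
    - [[0,-0.0013,0.0004,1,0.015],[0,-0.0027,0.0008,2,0.015],[0.0001,-0.004,0.001,3,0.015]]

```text
time_s: 16.7
ee_pos: [552.1, -213.6, 29.3]
ee_rot: [-180.0, -0.0, 143.0]
force: [-4.6, 4.2, 1.8]
gripper_width: 25.7
```

```bash
python3 -c "
from h import *
ft()"
```

```text
F [-4.6   4.2   1.78] T [0.732 0.732 0.106] M about eye (if T at TCP) 0.156 pos [ 552.1 -213.6   29.3] yaw 143.0
```

Request:
jog_arm:
  deltas:
    - [[0,-0.0014,0,1,0.015],[0,-0.0027,0,2,0.015],[0.0001,-0.0041,0,3,0.015]]

```text
time_s: 16.95
ee_pos: [549.5, -216.8, 29.3]
ee_rot: [-180.0, -0.0, 140.0]
force: [-4.1, 3.7, 0.7]
gripper_width: 26.0
```

```bash
python3 -c "
from h import *
ft()"
```

```text
F [-4.09  3.74  0.73] T [0.821 0.675 0.068] M about eye (if T at TCP) 0.09 pos [ 549.5 -216.8   29.3] yaw 140.0
```

Request:
jog_arm:
  deltas:
    - [[0,-0.0014,0,1,0.015],[0,-0.0027,0,2,0.015],[0.0001,-0.0041,0,3,0.015]]

```text
time_s: 17.2
ee_pos: [546.8, -219.8, 29.3]
ee_rot: [-180.0, -0.0, 137.0]
force: [-3.5, 5.0, 0.6]
gripper_width: 25.8
```

```bash
python3 -c "
from h import *
ft(); arc(3,1,L=79)"
```

```text
F [-3.48  5.04  0.63] T [0.839 0.664 0.109] M about eye (if T at TCP) 0.217 pos [ 546.8 -219.8   29.3] yaw 137.0
yaw 136.96 t 17.2 q6 -70.0
[-0.001, -0.0023, -0.0007, 1.0]
[-0.0009, -0.0037, -0.0007, 2.0]
[-0.0009, -0.005, -0.0007, 3.0]
```

Request:
jog_arm:
  deltas:
    - [[0,-0.0007,0,0.5,0.015],[0,-0.0014,0,1,0.015],[0,-0.002,0,1.5,0.015]]

```text
time_s: 17.45
ee_pos: [545.5, -221.2, 29.3]
ee_rot: [-180.0, -0.0, 135.5]
force: [-3.9, 4.6, 0.2]
gripper_width: 25.9
```

```bash
python3 -c "
from h import *
ft()
im=env.grab_frame('wrist');cv2.imwrite('pics/w14.png',im[:,:,::-1]);crop(im,'pics/w14c.png',250,40,140,130,5)
ft()"
```

```text
F [-3.91  4.63  0.16] T [0.783 0.669 0.12 ] M about eye (if T at TCP) 0.17 pos [ 545.5 -221.2   29.3] yaw 135.5
F [-3.63  4.15  0.45] T [0.876 0.578 0.112] M about eye (if T at TCP) 0.149 pos [ 545.4 -221.3   29.3] yaw 135.5
```

View pics/w14c.png

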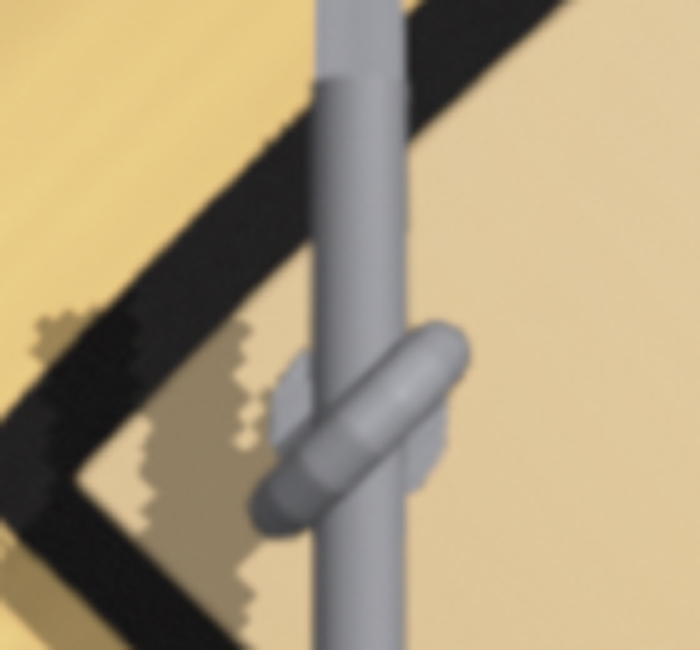

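Request:
jog_arm:
  deltas:
    - [[0,-0.0014,0,1,0.015],[0,-0.0027,0,2,0.015],[0.0001,-0.0041,0,3,0.015]]

```text
time_s: 17.75
ee_pos: [542.5, -224.1, 29.2]
ee_rot: [-180.0, -0.0, 132.5]
force: [-4.3, 3.4, -0.6]
gripper_width: 25.9
```

```bash
python3 -c "
from h import *
ft()"
```

```text
F [-4.29  3.4  -0.64] T [0.824 0.622 0.144] M about eye (if T at TCP) 0.081 pos [ 542.5 -224.1   29.2] yaw 132.5
```

Request:
jog_arm:
  deltas:
    - [[0,-0.0014,0,1,0.015],[0,-0.0027,0,2,0.015],[0.0001,-0.0041,0,3,0.015]]

```text
time_s: 18.0
ee_pos: [539.6, -226.7, 29.3]
ee_rot: [-180.0, -0.0, 129.5]
force: [-2.7, 4.2, -0.0]
gripper_width: 25.7
```

```bash
python3 -c "
from h import *
ft(); arc(3,1,L=79)"
```

```text
F [-2.7   4.22 -0.01] T [0.986 0.486 0.371] M about eye (if T at TCP) 0.424 pos [ 539.6 -226.7   29.3] yaw 129.5
yaw 129.5 t 18.0 q6 -63.4
[-0.001, -0.0024, -0.0007, 1.0]
[-0.001, -0.0038, -0.0007, 2.0]
[-0.0009, -0.0052, -0.0007, 3.0]
```

Request:
jog_arm:
  deltas:
    - [[0,-0.0006,0,0.5,0.015],[0,-0.0006,0,0.5,0.015]]

```text
time_s: 18.17
ee_pos: [539.1, -227.0, 29.3]
ee_rot: [-180.0, -0.0, 129.0]
force: [-3.0, 4.6, -0.0]
gripper_width: 25.6
```

```bash
python3 -c "
from h import *
ft()
im=env.grab_frame('wrist');cv2.imwrite('pics/w15.png',im[:,:,::-1]);crop(im,'pics/w15c.png',250,40,140,130,5)
ft()"
```

```text
F [-2.99  4.61 -0.03] T [0.915 0.537 0.409] M about eye (if T at TCP) 0.46 pos [ 539.1 -227.    29.3] yaw 129.0
F [-2.49  4.93 -0.21] T [0.915 0.535 0.383] M about eye (if T at TCP) 0.481 pos [ 539.1 -227.1   29.3] yaw 129.1
```

View pics/w15c.png

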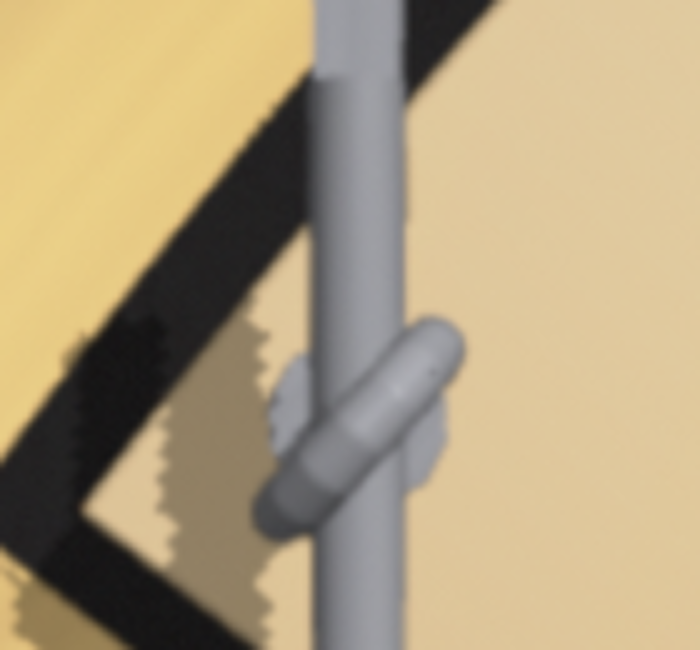

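```bash
python3 -c "
from h import *
arc(-42,-3,L=79,z=29.3)"
```

```text
yaw 129.06 t 18.22 q6 -63.0
[-0.0009, 0.0031, -0.0, -3.0]
[-0.0006, 0.0072, -0.0, -6.0]
[-0.0001, 0.0113, -0.0, -9.0]
[0.0007, 0.0154, -0.0, -12.0]
[0.0016, 0.0194, -0.0, -15.0]
[0.0028, 0.0234, -0.0, -18.0]
[0.0042, 0.0272, -0.0, -21.0]
[0.0058, 0.0311, -0.0, -24.0]
[0.0076, 0.0348, -0.0, -27.0]
[0.0095, 0.0384, -0.0, -30.0]
[0.0117, 0.042, -0.0, -33.0]
[0.014, 0.0454, -0.0, -36.0]
[0.0165, 0.0487, -0.0, -39.0]
[0.0192, 0.0518, -0.0, -42.0]
```

Request:
jog_arm:
  deltas:
    - [[0,0.0036,0,-3,0.015],[0.0002,0.0077,0,-6,0.015],[0.0006,0.0118,0,-9,0.015],[0.0012,0.0158,0,-12,0.015]]

```text
time_s: 18.55
ee_pos: [553.4, -218.0, 29.9]
ee_rot: [180.0, 0.4, 141.2]
force: [0.2, 0.1, -2.2]
gripper_width: 26.0
```

```bash
python3 -c "
from h import *
ft();arc(-30,-3,L=79,z=29.3)
"
```

```text
F [ 0.19  0.08 -2.25] T [ 0.028 -0.187  0.028] M about eye (if T at TCP) 0.042 pos [ 553.4 -218.    29.9] yaw 141.2
yaw 141.16 t 18.55 q6 -73.7
[0.003, 0.0034, 0.0006, -3.0]
[0.0033, 0.0075, 0.0006, -6.0]
[0.0038, 0.0116, 0.0006, -9.0]
[0.0046, 0.0157, 0.0006, -12.0]
[0.0055, 0.0197, 0.0006, -15.0]
[0.0067, 0.0237, 0.0006, -18.0]
[0.0081, 0.0276, 0.0006, -21.0]
[0.0097, 0.0314, 0.0006, -24.0]
[0.0115, 0.0351, 0.0006, -27.0]
[0.0134, 0.0388, 0.0006, -30.0]
```

Request:
jog_arm:
  deltas:
    - [[0.001,0.0036,0,-3,0.015],[0.0018,0.0077,0,-6,0.015],[0.0026,0.0118,0,-9,0.015],[0.0036,0.0158,0,-12,0.015],[0.0048,0.0198,0,-15,0.015],[0.006,0.0238,0,-18,0.015],[0.0075,0.0277,0,-21,0.015],[0.0092,0.0315,0,-24,0.015],[0.011,0.0352,0,-27,0.015],[0.013,0.0388,0,-30,0.015],[0.013,0.0388,0,-30,0.015],[0.013,0.0388,0,-30,0.015]]

```text
time_s: 19.55
ee_pos: [566.8, -179.0, 29.6]
ee_rot: [-179.9, 0.2, 171.0]
force: [-0.9, 0.0, -1.4]
gripper_width: 25.9
```

Run:
```python
from fit import *
ft();delta(489.2+76.4,-167.2-8,29.6,173)
P=env.camera_params('wrist');im=env.grab_frame('wrist');cv2.imwrite('pics/w16.png',im[:,:,::-1]);crop(im,'pics/w16c.png',250,40,140,130,5)
```

```text
F [-0.89  0.   -1.37] T [ 0.062 -0.173  0.044] M about eye (if T at TCP) 0.034 pos [ 566.8 -179.    29.6] yaw 171.0
t 19.55 delta m [0.0018 0.0035 0.    ] turn -2.03 q [-1.860e+01  2.880e+01  1.003e+02 -1.000e-01  5.070e+01 -9.950e+01]
```

View pics/w16c.png

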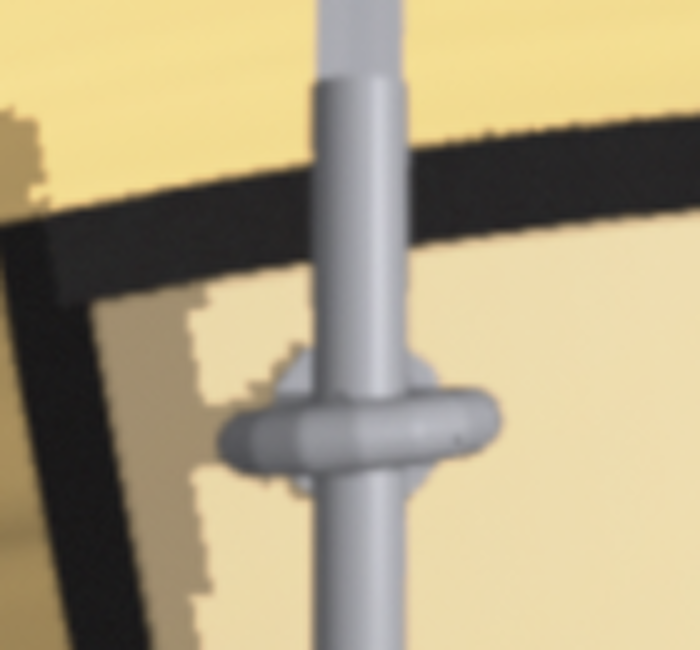

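Request:
jog_arm:
  deltas:
    - [[-0.004,0,0,0,0.015],[-0.009,0,0,0,0.015],[-0.015,0,0,0,0.015],[-0.021,0,0,0,0.015],[-0.027,0,0,0,0.015],[-0.033,0,0,0,0.015],[-0.039,0,0,0,0.015],[-0.045,0,0,0,0.015],[-0.051,0,0,0,0.015],[-0.057,0,0,0,0.015],[-0.062,0,0,0,0.015],[-0.065,0,0,0,0.015],[-0.065,0,0,0,0.015],[-0.065,0,0,0,0.015]]

```text
time_s: 20.77
ee_pos: [629.3, -188.1, 28.7]
ee_rot: [-180.0, -0.0, 171.0]
force: [-0.5, -0.2, -2.4]
gripper_width: 25.8
```

Run:
```python
from fit import *
ft()
P=env.camera_params('wrist');im=env.grab_frame('wrist');cv2.imwrite('pics/w17.png',im[:,:,::-1])
import pickle; pickle.dump(P,open('w17.pkl','wb'))
```

```text
F [-0.46 -0.2  -2.36] T [ 0.12  -0.167  0.007] M about eye (if T at TCP) -0.03 pos [ 629.3 -188.1   28.7] yaw 171.0
```

View pics/w17.png

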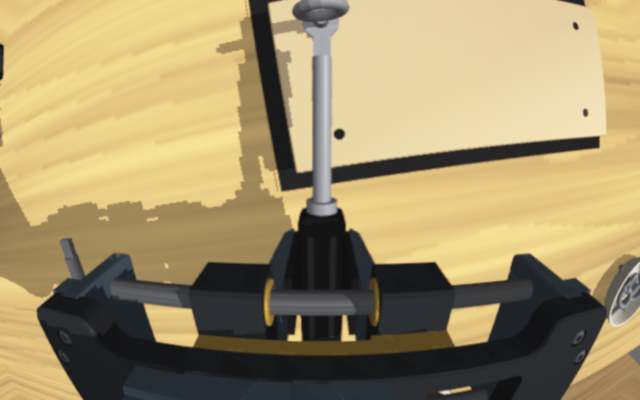

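Request:
jog_arm:
  deltas:
    - [[0,0,-0.015,0,0.015],[0,0,-0.035,0,0.015],[0,0,-0.05,0,0.015],[0,0,-0.055,0,0.015],[0,0,-0.055,0,0.015],[0,0,-0.055,0,0.015]]

```text
time_s: 21.32
ee_pos: [628.9, -188.0, 83.4]
ee_rot: [180.0, -0.0, 171.0]
force: [-0.0, -0.2, -2.8]
gripper_width: 25.9
```

```bash
python3 -c "
from h import *
delta(433,-341,84,150)"
```

```text
t 21.32 delta m [ 0.1697 -0.1816 -0.0004] turn 21.04 q [-17.6  30.6  87.6  -0.   61.8 -98.7]
```

Request:
jog_arm:
  deltas:
    - [[0.01,-0.01,0,2,0.015],[0.025,-0.027,0,4,0.015],[0.04,-0.043,0,6,0.015],[0.055,-0.059,0,8,0.015],[0.07,-0.075,0,10,0.015],[0.085,-0.091,0,12,0.015],[0.1,-0.107,0,14,0.015],[0.115,-0.123,0,16,0.015],[0.13,-0.139,0,18,0.015],[0.145,-0.155,0,20,0.015],[0.158,-0.169,0,21,0.015],[0.167,-0.179,0,21,0.015],[0.17,-0.182,0,21,0.015],[0.17,-0.182,0,21,0.015],[0.17,-0.182,0,21,0.015],[0.17,-0.182,0,21,0.015]]

```text
time_s: 22.65
ee_pos: [433.8, -341.0, 83.7]
ee_rot: [180.0, 0.0, 150.1]
force: [-0.5, 0.5, -1.1]
gripper_width: 25.7
```

Run:
```python
from fit import *
ft()
im=env.grab_frame('wrist');cv2.imwrite('pics/w18.png',im[:,:,::-1])
im=env.grab_frame('scene');cv2.imwrite('pics/s18.png',im[:,:,::-1]); crop(im,'pics/s18c.png',150,140,200,130,4)
```

```text
F [-0.47  0.52 -1.07] T [ 0.06  -0.139 -0.002] M about eye (if T at TCP) -0.112 pos [ 433.8 -341.    83.7] yaw 150.1
```

View pics/w18.png

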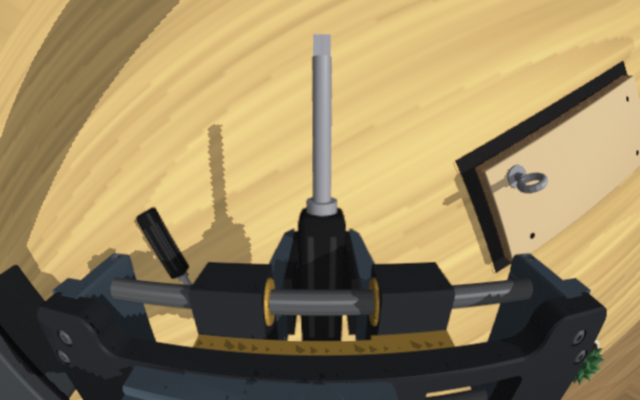

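View pics/s18c.png

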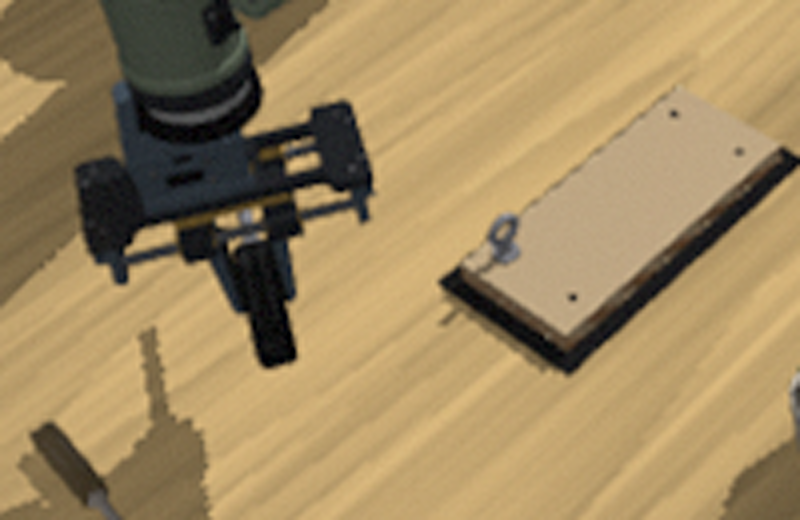

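Request:
jog_arm:
  deltas:
    - [[0,0,0.02,0,0.015],[0,0,0.04,0,0.015],[0,0,0.058,0,0.015],[0,0,0.07,0,0.015],[0,0,0.079,0,0.015],[0,0,0.084,0,0.015],[0,0,0.087,0,0.015],[0,0,0.0885,0,0.015],[0,0,0.0885,0,0.015],[0,0,0.0885,0,0.015],[0,0,0.0885,0,0.015]]

```text
time_s: 23.67
ee_pos: [433.6, -341.8, -4.0]
ee_rot: [-180.0, 0.1, 150.0]
force: [-0.3, -0.4, -2.4]
gripper_width: 25.5
```

Request:
jog_arm:
  deltas:
    - [[0,0,0.0007,0,0.015],[0,0,0.0014,0,0.015],[0,0,0.002,0,0.015],[0,0,0.002,0,0.015]]

```text
time_s: 24.0
ee_pos: [433.3, -341.6, -6.4]
ee_rot: [-180.0, 0.0, 150.0]
force: [-0.4, -0.5, -0.1]
gripper_width: 26.3
```

Weight has come off (touching the desk). Release gently.

Request:
jog_arm:
  deltas:
    - [[0,0,0.0003,0,0.015],[0,0,0.0003,0,0.024],[0,0,0.0003,0,0.026],[0,0,0.0003,0,0.028],[0,0,0.0003,0,0.032],[0,0,0.0003,0,0.04],[0,0,0.0003,0,0.05],[0,0,0.0003,0,0.06],[0,0,0.0003,0,0.07],[0,0,0.0003,0,0.07],[0,0,0.0003,0,0.07]]
  grip_force: 5

```text
time_s: 24.92
ee_pos: [433.2, -341.5, -7.0]
ee_rot: [-180.0, 0.0, 150.1]
force: [0.7, -0.4, 0.1]
gripper_width: 68.5
```

Request:
jog_arm:
  deltas:
    - [[0,0,-0.01,0,0.07],[0,0,-0.03,0,0.07],[0,0,-0.06,0,0.07],[0,0,-0.1,0,0.07],[0,0,-0.14,0,0.07],[0,0,-0.16,0,0.07],[0,0,-0.16,0,0.07],[0,0,-0.16,0,0.07],[0,0,-0.16,0,0.07]]

```text
time_s: 25.67
ee_pos: [432.4, -340.9, 152.4]
ee_rot: [180.0, -0.1, 150.0]
force: [-0.6, 0.2, 0.1]
gripper_width: 70.2
```

Run:
```python
from fit import *
ft(); print(env.state()['gripper_width'])
P=env.camera_params('wrist');im=env.grab_frame('wrist');cv2.imwrite('pics/w19.png',im[:,:,::-1])
a=np.radians(150)
for x in (-100,0,95): print(x,proj('wrist',(433.3+(30+x)*np.cos(a),-341.6+(30+x)*np.sin(a),13),P))
im=env.grab_frame('scene');cv2.imwrite('pics/s19.png',im[:,:,::-1])
for l in("notebook","dish","succulent"):
    print(l,[( [round(float(v)) for v in d["xyz"]],round(float(d["conf"]),2)) for d in env.look_for('scene',l)])
```

```text
F [-0.57  0.19  0.05] T [ 0.059 -0.154 -0.013] M about eye (if T at TCP) -0.123 pos [ 432.4 -340.9  152.4] yaw 150.0
70.17378259316482
-100 [321.44696613 252.3005568 ]
0 [321.59879201 165.79595027]
95 [321.74442505  75.03550649]
notebook [([494, 326, 16], 0.61)]
dish [([774, 183, 16], 0.96), ([494, -168, 43], 0.55), ([491, -168, 42], 0.31)]
succulent [([790, -150, 66], 0.76)]
```

View pics/w19.png

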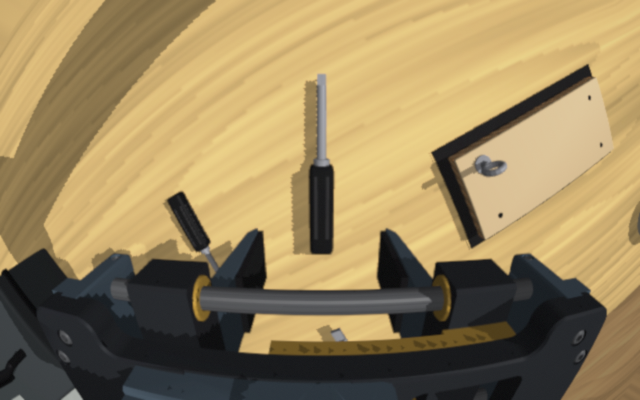

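View pics/s19.png

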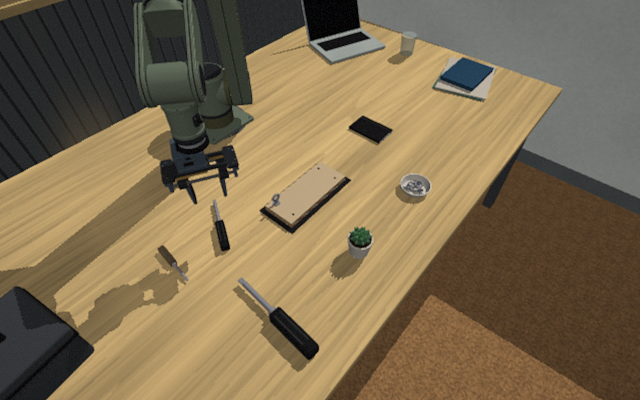

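```bash
python3 -c "
from h import *
env.job_done(); print(env.state()['time_s'])"
```

```text
the job is handed in; nothing more can be done
the job is handed in; nothing more can be done
```

I wound the screw eye in until it tightened, drew the screwdriver out and laid it flat on the desk, then handed the job in about 26 s into the 72 s allowed.

- **Winding:** I used the middle-sized screwdriver as the bar. The eye turned about 45° clockwise (about 0.8 rad) against a steady 0.1–0.2 N m. The moment then rose to about 0.45 N m and held there on a small extra step. I took that as the collar seated on the wood, stopped and backed off.
- **Laying down:** The last wrist picture shows the screwdriver lying where a flat one should. The gripper is open and well above it.
- **Bystanders:** The notebook, the dish and the succulent read within 4 mm of where they stood.

- **Not directly confirmed:** The cameras cannot resolve a 0.1 mm gap, so only the torque rise and the amount of turn show that the collar is seated.
- **Disagreement:** The fingertips are about 15 mm behind the TCP, not 17 mm ahead as `env.nose_length` says. My first grasp closed above the handle without touching it. I corrected it from the wrist picture by going about 27 mm lower.

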